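# Count out gate balls into tins with the tilting board

### The arm

A 7-joint arm with a two-finger parallel gripper is mounted at the origin on the work surface. World frame = base frame: x ahead of the robot, y to its left, z up, the work surface at z = 0. Lengths are in m, angles in rad, forces in N, time in s.
With the tool pointing down it reaches from about 0.425 to 0.825 m from the base axis. Payload 3.6 kg.
Tool frame: the origin (TCP) lies between the finger pads, 19 mm behind the fingertips; this is the grasp point; z points along the fingers, y is the line along which they close (so a half turn about z gives the same grasp; the last joint's range is limited). The gripper opens to 93 mm and grips with 3 to 60 N. Pads are 15 mm wide; open, the fingers measure 128 mm over their backs; the gripper's body (75 mm by 188 mm) begins 65 mm behind the grasp point.
Start: joints at [-0.026, 0.615, -0.013, 1.423, 0.008, 1.103, -0.04], TCP at [0.65, 0, 0.237] pointing down, gripper open.
Joint ranges: [-3.12, 3.12], [-0.3, 2.06], [-1.34, 1.32], [0.26, 2.42], [-1.36, 4.5], [0.01, 1.98], [-2.84, 2.84]. Speed limits (rad/s): [2.79, 2.79, 3.14, 3.14, 3.14, 3.14, 3.14].

### API

Orientations are given as a unit quaternion [x, y, z, w].
In Python, from plant import * gives the robot as it stands.
- The arm moves only by the tool play_rows, never from a script. Its arguments are lists of equal length, an entry for each row: "xyz": the shift along the world's x, y, z in cm, a list of three; "twist": the turn, a rotation vector about the world's x, y, z in rad, a list of three. A call has 1 to 5 rows; each row shifts and turns the commanded pose from where the row before left it; what a row does not reach is not made up. A row lasts 1/10 s, in which the tool goes at most 50 mm and 8.59 degrees, less where a joint would pass 70% of its speed; a pose out of reach is approached as far as the arm can. A call with a gripper value outside its range is refused whole. "gripper" is the opening, from 0 (shut) to 1 (fully open), set as the call begins (left out, the last holds). The fingers move at their own pace and stop on an object; the grip force is fixed at half the most. Time passes only in rows, so rows that do not move let the fingers close. It gives the time, the measured TCP pose, the force, the opening and the grip force at its end, in the units of the state.
- sense(): the state, without advancing time (a new reading comes with each control period).
- camera(name): name is "scene" or "side" or "wrist"; returns the picture (480x640x3 uint8, red, green, blue); there is no depth.
- calibration(name): a dict with "fx", "fy", "cx", "cy" (pixels), "camera_from_world" (4x4, takes a point from world to camera coordinates). Camera axes: x right, y down, z forward; pixel columns grow to the right and rows downward; lengths in m; the calibration is good to about 2 mm. A picture is of the moment at which its call begins: read the wrist's pose just before it. calibration takes no time and is no camera call; for the wrist camera it gives the pose at the moment of the call.
- close_job(): hands the job in; it is judged then, once.
Trained networks look in the newest picture that a camera, given by its name, has taken for a name from the list of things; names that differ only in an ending like _2 or _b are one class to them, and where a whole thing is asked for, a point or a joint stands for the part that bears it (a point fixed in the world has none). Each returns a list of dicts, best first, with "score" (0 to 1); they miss things now and then, are a little off and sometimes report something else, mostly with a low value. They report only what shows in the picture. A call takes as long as a camera call. They do not tell look-alikes from the thing itself.
- search_frame(name, camera): "location" ([x, y, z] in m, in the coordinates of the camera as it stood for that picture, good to about 4 mm: the middle of the surface that is visible of it).
The state is a dict: "clock": time; "joint_pos": joint angles; "joint_velocities": joint speeds; "effort": joint torques, N m; "position": TCP position; "ee_rot": TCP orientation; "ft_force": force on the tool from outside, world axes, zero at the start; "moment": the same for the moment, N m; "opening": opening from 0.0 (shut) to 1.0 (fully open); "grasp_force": force on a finger pad.
Only numpy, scipy, OpenCV 4.12 (cv2) and the standard library are available. Lean on these libraries where they do the work, as an engineer would, in place of code of your own. Each camera call takes 0.05 s, during which the arm holds its last target. There are 200 camera calls.

### The job

With the counting board, count exactly three steel balls into every tin on the bench: for each, stand the tin in its seat under the chute, lift the board by its handle and lower it again, rocking until all three pockets hold a ball and the rest have rolled back into the channel, then twist the spring knob clockwise to its stop so that the three drop down the chute into the tin, and release it. Stand every filled tin upright on the floor of the wooden job tray, leaving the board down, the knob sprung back and the spare balls in the channel. Do not touch the balls with the fingers, and leave the hammer and chisel where they lie.

Things in the scene. Friction and masses are not known exactly. Their poses are not given: they have to be found in the camera images.
- board (a joint): tilt of the 1.3 kg board (rad): 0 = down on its rest, sloping 0.28 down to the handle and channel; grows as the handle is lifted (level at 0.28) to a stop at 0.60. Takes 2 to 6 N; sinks back slowly if let go. Above 0.5 for 0.6 s the balls run to the far end; at 0 the excess takes 1 s to run back. A ball may miss a pocket or lodge on a full one: rock again, at another pace.
- deck (a point): on the hardwood board: middle of the pocket row, at deck level, 20 mm (its z) above the hinge axis, which is along y. Turns with the board: x from handle to far end, y left, z out of the deck. Pockets 26 mm square, 20 deep, at x = 0, y = 31, 0, -31 mm; a seated ball's centre is at z = -9. Channel: x = -114 to -34, its floor falling a further 0.1 rad. Far wall at x = 80, walls 20 mm high, 82 apart.
- handle (a point): centre of the board's wooden handle, a bar 24 mm wide (y), 22 thick and 80 long (x) sticking out towards the robot, in the deck's axes 160 mm to -x of the hinge axis and 10 mm above it: 100 mm above the bench with the board down, 195 at the stop. Axes as deck. Grip its sides from above, closing along y; it may pivot between the pads on its arc about the hinge.
- knob (a joint): turn of the spring-return knob at the board's right side (rad): 0 = released, grows clockwise seen from above to a stop at 1.20; spring torque 0.06 N m at 0, 0.15 at the stop; springs back when let go. It slides away the shutter under the pockets, wide open only at the stop; the balls fall into the chute and take about 2 s to reach the tin. Turn it with the board down.
- knob_grip (a point): point to grip on the knob's axis: a black bar 42 mm long, 11 wide, 26 tall, this point 2 mm above its mid-height. The point turns with the knob: x along the bar (along the deck's x at 0), z out along the axis, which is square to the deck, so leans 0.28 rad towards the robot with the board down. The bracket is 27 mm below; the board's wall 28 mm to the deck's +y, 1 mm lower than the point.
- tin_spot (a point): on the bench under the chute's mouth: centre of the tin's seat, 72 mm square inside, a fence 10 mm high with a 4 mm sill on the open +y side. Level axes: x from handle to far end of the board, y left. The chute's lip, 59 mm wide, 66 to 96 mm up, is 23 mm to -y; it rises to -y at 0.12 rad. Bring a tin in from +y with its bottom 6 to 10 mm up, gripper closing along x, TCP 34 mm or more up.
- tray: the fixed wooden job tray, 130 by 260 mm outside, long along its y axis; floor 8 mm thick, walls 8 mm thick, 16 mm high above the bench; origin at the centre of its underside. Room for three tins along y, 78 mm apart.
- hammer: bystander: hammer lying on the right, to be left alone
- chisel: bystander: cold chisel lying near the robot, to be left alone
- tin1: an open round tin of bare metal, 62 mm outside diameter, 50 mm high, wall and bottom 3 mm, 0.13 kg; origin at the centre of its underside, z up. Two or three tins are there (None: absent), standing empty on the bench to the left front at the start.
- tin2: an open round tin of bare metal, 62 mm outside diameter, 50 mm high, wall and bottom 3 mm, 0.13 kg; origin at the centre of its underside, z up. Two or three tins are there (None: absent), standing empty on the bench to the left front at the start.
- tin3: an open round tin of bare metal, 62 mm outside diameter, 50 mm high, wall and bottom 3 mm, 0.13 kg; origin at the centre of its underside, z up. Two or three tins are there (None: absent), standing empty on the bench to the left front at the start.
- ball1: a steel ball, 22 mm in diameter, 44 g, origin at its centre; starts in the board's channel
- ball2: a steel ball, 22 mm in diameter, 44 g, origin at its centre; starts in the board's channel
- ball3: a steel ball, 22 mm in diameter, 44 g, origin at its centre; starts in the board's channel
- ball4: a steel ball, 22 mm in diameter, 44 g, origin at its centre; starts in the board's channel
- ball5: a steel ball, 22 mm in diameter, 44 g, origin at its centre; starts in the board's channel
- ball6: a steel ball, 22 mm in diameter, 44 g, origin at its centre; starts in the board's channel
- ball7: a steel ball, 22 mm in diameter, 44 g, origin at its centre; starts in the board's channel
- ball8: a steel ball, 22 mm in diameter, 44 g, origin at its centre; starts in the board's channel
- ball9: a steel ball, 22 mm in diameter, 44 g, origin at its centre; starts in the board's channel
- ball10: a steel ball, 22 mm in diameter, 44 g, origin at its centre; starts in the board's channel
- ball11: a steel ball, 22 mm in diameter, 44 g, origin at its centre; starts in the board's channel
- shutter: the flat steel shutter under the pockets that carries the balls in them, 28 mm wide, just below the hinge axis; origin on the hinge axis midway along the pocket row. It slides 28 mm to the far side as the knob turns and comes back with it.
Things that resemble listed ones, but are neither listed nor needed, are in the scene too. Leave any orange or yellow look-alike of the tin3 alone.

How it is judged:
By the outcome, as a careful person would: the job done as asked, in the order asked, and still so for the second after the job is handed in, with the robot touching nothing.
Of tin1, tin2, tin3 only 2 to 3 are there at a start; the rules pass over those that are not, and their reading is None.
At some moment in a run one of tin1, tin2, tin3 may be knocked a few centimetres aside while the robot is not near it.
Once in a run the grip may slacken for a moment while it holds something.
It also fails if it takes over 210 s, if anything falls off the work surface, if the arm or the gripper's body presses on something with over 40 N, if the wrist force passes 120 N, or if a joint passes its speed limit or range.

## Working session

There is one attempt and no reset: what is moved stays moved. The work goes in short steps, Python scripts to look and compute and a tool call to move; the robot and the scene stay as the last step left them, time stands still between calls to the robot, and variables do not carry over. Pictures are saved under pics/ and viewed, at most 14 in all, crops included, and the job is handed in when it is done.

Besides the shell and the picture viewer there is one more tool, called after "Request:" as name(argument=value, ...) on one line, values as JSON. play_rows: Moves the arm, as the interface text tells. Its arguments: {"type":"object","properties":{"xyz":{"type":"array"},"twist":{"type":"array"},"gripper":{"type":"number"}},"required":["xyz","twist"]}

```bash
mkdir -p pics; ls
cat > h.py <<'E'
from plant import *
import numpy as np, cv2
def pic(c,fn,crop=None,s=1):
    im=camera(c)[:,:,::-1]
    if crop: im=im[crop[1]:crop[3],crop[0]:crop[2]]
    if s!=1: im=cv2.resize(im,None,fx=s,fy=s,interpolation=cv2.INTER_CUBIC)
    cv2.imwrite('pics/'+fn,im)
def find(n,c):
    K=calibration(c); T=np.linalg.inv(np.array(K["camera_from_world"])); out=[]
    for d in search_frame(n,c):
        p=np.array(d["location"]); w=T[:3,:3]@p+T[:3,3]
        out.append((round(d["score"],2),w.round(3).tolist(),[int(K["fx"]*p[0]/p[2]+K["cx"]),int(K["fy"]*p[1]/p[2]+K["cy"])]))
    return out
def proj(c,w):
    K=calibration(c); p=(np.array(K["camera_from_world"])@np.append(w,1))[:3]
    return [round(K["fx"]*p[0]/p[2]+K["cx"]),round(K["fy"]*p[1]/p[2]+K["cy"])]
def onplane(c,u,v,z):
    K=calibration(c); T=np.linalg.inv(np.array(K["camera_from_world"]))
    d=T[:3,:3]@np.array([(u-K["cx"])/K["fx"],(v-K["cy"])/K["fy"],1]); o=T[:3,3]
    return (o+d*(z-o[2])/d[2]).round(4)
def st():
    s=sense(); print(round(s["clock"],2),np.round(s["position"],4),np.round(s["ee_rot"],4),"F",np.round(s["ft_force"],1),"M",np.round(s["moment"],2),"op",round(s["opening"],3),"g",round(s["grasp_force"],1))
E
cat > a.py <<'E'
from h import *
st()
for c in ("scene","side"):
    pic(c,c+"0.png")
    for n in ("tin1","board","handle","knob","knob_grip","tray","hammer","chisel","ball1","deck"):
        r=find(n,c); print(c,n,*r[:6])
    print(calibration(c)["camera_from_world"])
E
python3 a.py
```

```text
pics
0.0 [0.6493 0.     0.2363] [ 0.7071  0.7072 -0.0009 -0.0009] F [ 0.5  0.5 -0.1] M [ 0.01 -0.03 -0.  ] op 0.998 g 0.0
scene tin1 (0.86, [0.475, 0.072, 0.025], [363, 232]) (0.78, [0.352, 0.061, 0.03], [337, 205]) (0.51, [0.288, 0.225, 0.032], [371, 171])
scene board (0.62, [0.617, -0.175, 0.161], [315, 276])
scene handle (0.73, [0.616, -0.175, 0.163], [315, 275])
scene knob (0.5, [0.607, -0.257, 0.184], [283, 282])
scene knob_grip (0.43, [0.611, -0.253, 0.179], [285, 284])
scene tray (0.85, [0.543, 0.309, 0.009], [443, 220]) (0.52, [0.561, -0.139, 0.153], [316, 256])
scene hammer (0.86, [0.553, -0.442, 0.026], [209, 334]) (0.61, [0.558, -0.164, 0.157], [306, 258]) (0.28, [0.577, -0.186, 0.162], [302, 266])
scene chisel (0.67, [0.706, 0.148, 0.011], [434, 282])
scene ball1 (0.69, [0.478, 0.073, 0.029], [364, 232]) (0.6, [0.558, -0.164, 0.157], [306, 258]) (0.56, [0.559, -0.138, 0.153], [315, 255]) (0.48, [0.553, -0.181, 0.155], [299, 260]) (0.46, [0.533, -0.18, 0.15], [296, 256]) (0.42, [0.538, -0.16, 0.145], [304, 255])
scene deck (0.96, [0.615, -0.175, 0.164], [314, 275])
[[ 0.51
[... 743 characters left out ...]
.73, [0.533, -0.46, 0.023], [475, 392])
side chisel (0.88, [0.699, 0.15, 0.012], [342, 172]) (0.3, [0.598, -0.173, 0.155], [402, 223])
side ball1 (0.69, [0.568, -0.187, 0.159], [395, 233]) (0.66, [0.532, -0.134, 0.143], [361, 230]) (0.63, [0.506, -0.176, 0.138], [364, 250]) (0.63, [0.53, -0.178, 0.144], [375, 244]) (0.6, [0.573, -0.163, 0.157], [389, 225]) (0.59, [0.552, -0.138, 0.15], [372, 224])
side deck (0.93, [0.596, -0.174, 0.156], [402, 223]) (0.18, [0.545, 0.316, 0.008], [256, 161])
[[ 0.81847244 -0.57437229  0.01411837 -0.44963004]
 [-0.40792197 -0.59823672 -0.68971914  0.22458791]
 [ 0.40460169  0.55875692 -0.72393935  0.91888685]
 [ 0.          0.          0.          1.        ]]
```

View pics/scene0.png

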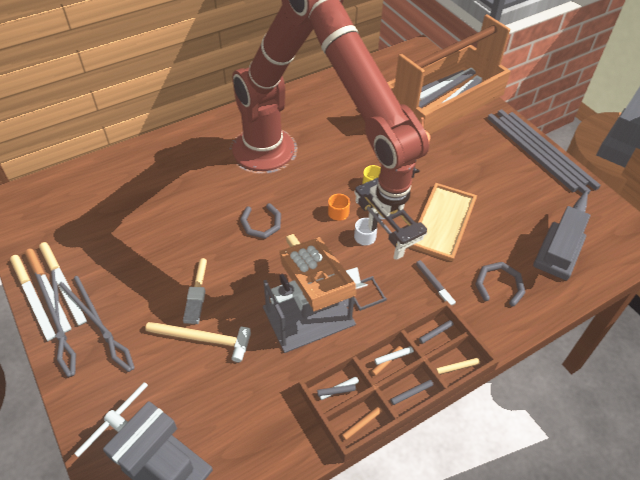

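View pics/side0.png

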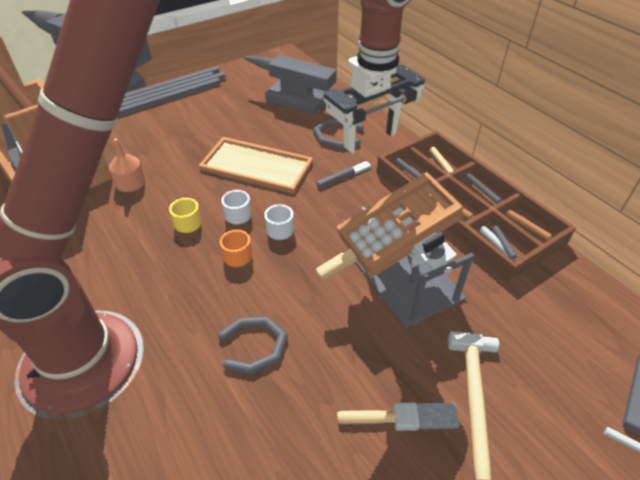

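```bash
cat > b.py <<'E'
from h import *
a=camera("side")[150:330,310:510,::-1]; b=camera("scene")[225:355,250:395,::-1]
cv2.imwrite('pics/b1.png',cv2.resize(a,None,fx=4,fy=4,interpolation=cv2.INTER_CUBIC)[:600])
cv2.imwrite('pics/b2.png',cv2.resize(b,None,fx=4.5,fy=4.5,interpolation=cv2.INTER_CUBIC))
pic("wrist","w0.png")
for n in("deck","knob_grip","tin1","tray"): print(n,find(n,"wrist"))
E
python3 b.py
```

```text
deck [(0.97, [0.64, -0.119, 0.17], [304, 446]), (0.75, [0.538, -0.17, 0.14], [163, 473])]
knob_grip []
tin1 [(0.78, [0.461, 0.081, 0.02], [85, 105]), (0.75, [0.435, 0.15, 0.023], [34, 9]), (0.69, [0.383, 0.057, 0.002], [10, 134])]
tray [(0.36, [0.562, -0.13, 0.151], [187, 439])]
```

View pics/b1.png

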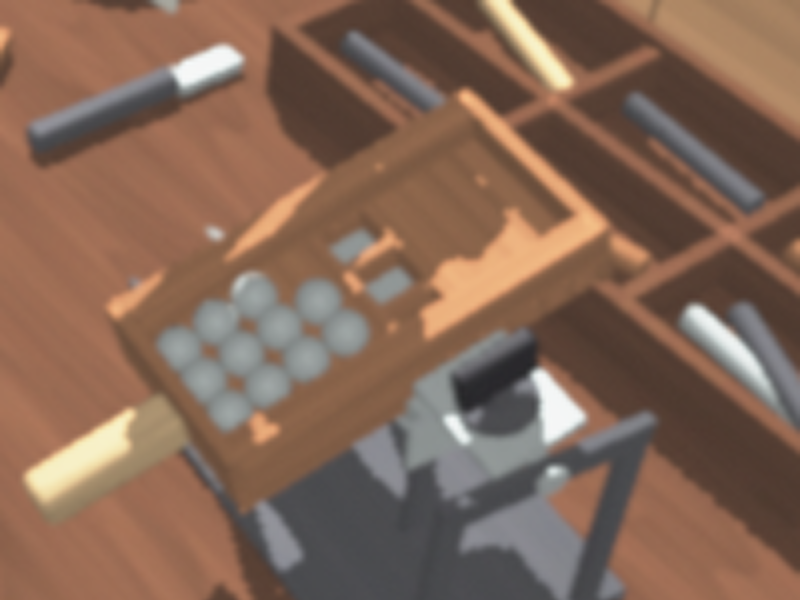

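View pics/b2.png

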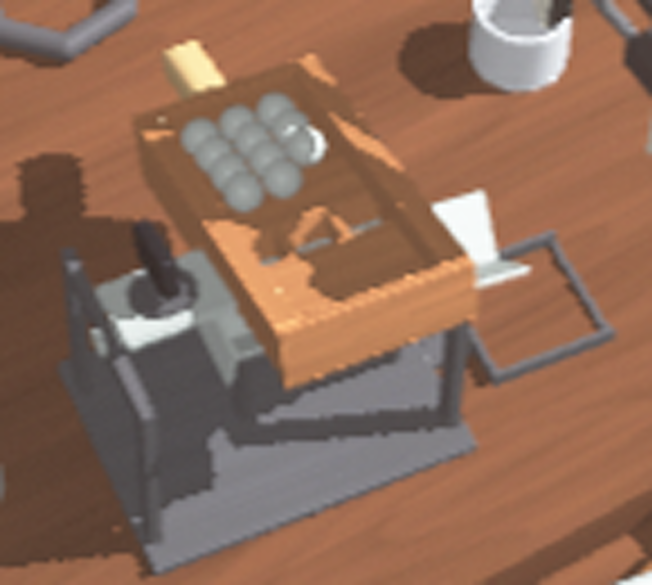

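View pics/w0.png

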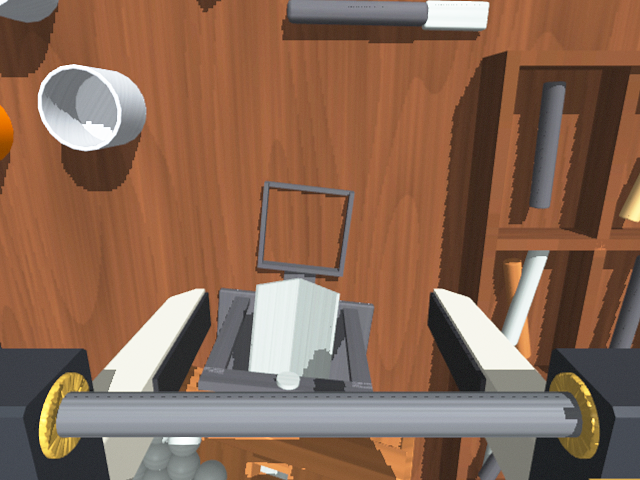

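```bash
cat > c.py <<'E'
from h import *
K=calibration("wrist");T=np.linalg.inv(np.array(K["camera_from_world"]));print(T.round(3),K["fx"])
for u,v in [(268,186),(352,192),(342,270),(261,264)]: print(onplane("wrist",u,v,.01))
for u,v in [(321.2,274.2)]: print("handle end",onplane("side",u,v,.0885))
for a,b in [(351,247),(388,285)]: print("pocket",onplane("side",310+a/4,150+b/4,.134))
print("knob",onplane("side",310+498/4,150+360/4,.19), onplane("scene",250+153/4.5,225+240/4.5,.19))
E
python3 c.py
```

```text
[[ 1.    -0.001  0.001  0.649]
 [-0.001 -0.955 -0.296  0.082]
 [ 0.001  0.296 -0.955  0.384]
 [ 0.     0.     0.     1.   ]] 430.7331561240477
[0.605  0.0133 0.01  ]
[0.6788 0.0079 0.01  ]
[ 0.6711 -0.0657  0.01  ]
[ 0.5959 -0.0596  0.01  ]
handle end [ 0.4327 -0.1422  0.0885]
pocket [ 0.6273 -0.1271  0.134 ]
pocket [ 0.6248 -0.1577  0.134 ]
knob [ 0.5902 -0.2583  0.19  ] [ 0.6012 -0.2513  0.19  ]
```

Request:
play_rows(xyz=[[-1.7,-2.7,2.2],[-1.7,-2.7,2.2],[-1.7,-2.7,2.2],[0,0,0]], twist=[[0,0,-0.032],[0,0,-0.032],[0,0,-0.031],[0,0,0]])

```text
clock: 1.85
position: [0.5986, -0.0875, 0.3076]
ee_rot: [0.743, 0.669, 0.001, 0.004]
ft_force: [0.8, 0.1, 0.3]
opening: 1.001
grasp_force: 0.0
```

```bash
cat > d.py <<'E'
from h import *
st(); pic("wrist","w1.png")
for n in("deck","knob_grip","tin1","handle"): print(n,find(n,"wrist"))
E
python3 d.py
```

```text
1.85 [ 0.5986 -0.0875  0.3076] [7.430e-01 6.693e-01 5.000e-04 4.100e-03] F [0.8 0.1 0.3] M [-0.02  0.    0.02] op 1.001 g 0.0
deck [(0.56, [0.609, -0.147, 0.152], [339, 300])]
knob_grip [(0.55, [0.606, -0.245, 0.179], [348, 436])]
tin1 [(0.75, [0.465, 0.088, 0.007], [159, 23]), (0.71, [0.346, 0.071, 0.018], [32, 54]), (0.66, [0.559, -0.143, 0.15], [275, 307]), (0.53, [0.606, -0.242, 0.18], [348, 436])]
handle [(0.9, [0.605, -0.137, 0.152], [334, 296])]
```

View pics/w1.png

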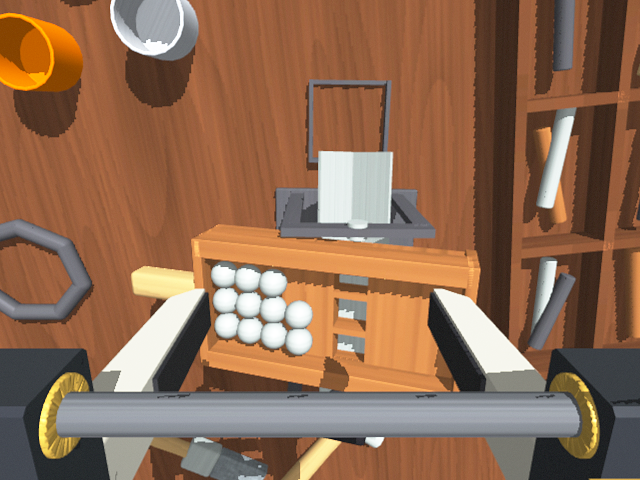

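```bash
cat > e.py <<'E'
from h import *
from scipy.optimize import least_squares
from scipy.spatial.transform import Rotation as R
def deckpt(p,l,t=0):
    r=R.from_euler('z',p[2])*R.from_euler('y',-(.28-t))
    return np.array([p[0],p[1],.1346])+r.apply(np.array(l)+[0,0,.02])
if __name__=="__main__":
    F=[((-.2,0,.001),(132.5,281)),((0,.0155,0),(352,293)),((0,-.0155,0),(351.,326)),((-.013,0,0),(336,310)),((.013,0,0),(367,311))]
    f=lambda p:np.concatenate([np.subtract(proj("wrist",deckpt(p,l)),m) for l,m in F])
    s=least_squares(f,[.62,-.16,-.095],diff_step=1e-2); print("hinge,yaw",s.x.round(4),s.fun.round(1))
    p=s.x
    for n,l in(("deck",(0,0,0)),("handle",(-.16,0,-.01)),("handleend",(-.2,0,-.01))): print(n,deckpt(p,l).round(4),proj("side",deckpt(p,l)))
    for n,l in(("L near in",(-.114,.041,.02)),("L far in",(.08,.041,.02)),("R near",(-.114,-.041,.02)),("Rfar",(.08,-.041,.02))): print(n,proj("wrist",deckpt(p,l)),proj("side",deckpt(p,l)))
    for u,v in [(311,83),(388,83),(387,162),(311,161)]: print("seat",onplane("wrist",u,v,.008))
E
python3 e.py
```

```text
hinge,yaw [ 0.6226 -0.1486 -0.0968] [-4.5  0.   1.  -1.   0.   3.  -1.  -2.   2.   2. ]
deck [ 0.6171 -0.1481  0.1538] [402, 213]
handle [ 0.4668 -0.1335  0.1   ] [333, 260]
handleend [ 0.4285 -0.1297  0.0889] [316, 271]
L near in [200, 253] [339, 224]
L far in [470, 282] [422, 173]
R near [208, 349] [362, 252]
Rfar [458, 392] [449, 197]
seat [0.6001 0.0231 0.008 ]
seat [0.6741 0.0163 0.008 ]
seat [ 0.6696 -0.0593  0.008 ]
seat [ 0.5928 -0.0511  0.008 ]
```

```bash
cat > f.py <<'E'
from h import *
st(); 
K0=np.array(calibration("wrist")["camera_from_world"]); pic("wrist","w2.png"); K1=np.array(calibration("wrist")["camera_from_world"]); st()
print(np.abs(K0-K1).max())
a=cv2.imread("pics/w1.png",0);b=cv2.imread("pics/w2.png",0)
print(cv2.phaseCorrelate(np.float32(a[:340]),np.float32(b[:340])))
for u,v in [(311,83),(388,83),(387,162),(311,161)]: print("seat",onplane("wrist",u,v,.008))
for u,v in [(159,27)]: print("tin rim", onplane("wrist",u,v,.05))
T=np.linalg.inv(K1);print(T.round(3))
E
python3 f.py; python3 e.py | head -3
```

```text
2.1 [ 0.599  -0.0789  0.3022] [ 7.389e-01  6.739e-01 -2.000e-04 -1.300e-03] F [ 0.4 -0.2 -1. ] M [-0.02 -0.03  0.06] op 1.0 g 0.0
2.15 [ 0.599  -0.079   0.3022] [ 7.389e-01  6.738e-01 -3.000e-04 -1.200e-03] F [-0.3  0.   0.5] M [-0.    0.06  0.02] op 1.001 g 0.0
0.00025284529698138547
((0.12377368770063413, 0.03669696436364234), 0.25894078665309483)
seat [0.6001 0.023  0.008 ]
seat [0.6741 0.0161 0.008 ]
seat [ 0.6696 -0.0595  0.008 ]
seat [ 0.5928 -0.0513  0.008 ]
tin rim [0.4775 0.0771 0.05  ]
[[ 0.996 -0.088 -0.028  0.606]
 [-0.093 -0.951 -0.293  0.002]
 [-0.001  0.295 -0.956  0.449]
 [ 0.     0.     0.     1.   ]]
hinge,yaw [ 0.6228 -0.1484 -0.0964] [-4.5  0.   1.  -2.   1.   2.   0.  -2.   2.   1. ]
deck [ 0.6173 -0.1479  0.1538] [402, 212]
handle [ 0.467  -0.1333  0.1   ] [333, 259]
```

```bash
cat > g.py <<'E'
import cv2,numpy as np
a=cv2.imread("pics/w1.png",0);b=cv2.imread("pics/w2.png",0)
P=np.float32([[311,83],[388,83],[387,162],[311,161],[132.5,281],[352,293],[351,326],[336,310],[367,311],[159,27],[193,240]]).reshape(-1,1,2)
q,s,_=cv2.calcOpticalFlowPyrLK(a,b,P,None,winSize=(31,31)); print(np.c_[q[:,0],s].round(1))
from h import *
for u,v in q[:4,0]: print("seat",onplane("wrist",u,v,.008))
print("tin",onplane("wrist",*q[9,0],.05))
E
python3 g.py
```

```text
[[315.2  94.2   1. ]
 [392.6  94.9   1. ]
 [390.6 175.7   1. ]
 [314.3 173.5   1. ]
 [133.1 291.3   1. ]
 [353.6 308.    1. ]
 [352.2 340.8   1. ]
 [337.2 324.5   1. ]
 [368.3 325.8   1. ]
 [164.2  36.4   1. ]
 [194.3 252.5   1. ]]
seat [0.6032 0.0124 0.008 ]
seat [0.678  0.0048 0.008 ]
seat [ 0.6726 -0.0737  0.008 ]
seat [ 0.5949 -0.0643  0.008 ]
tin [0.4804 0.0696 0.05  ]
```

View pics/w2.png

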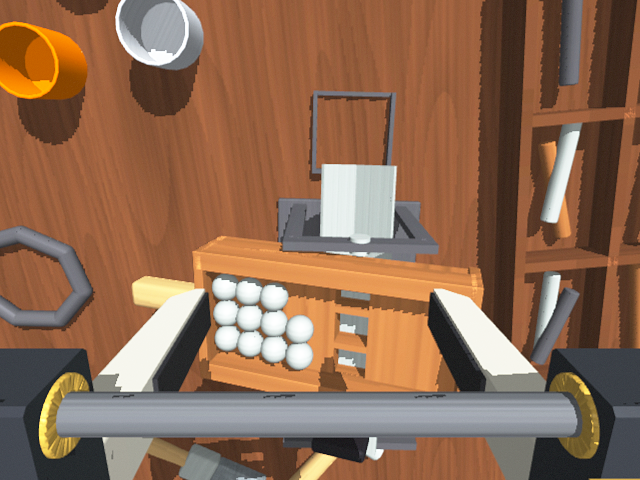

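```bash
sed -i 's/F=\[.*/F=[((-.2,0,.001),(133,292)),((0,.0155,0),(353.6,307)),((0,-.0155,0),(352.2,340)),((-.013,0,0),(337,324)),((.013,0,0),(368,325))]/' e.py; sed -i 's/return \[round(K\["fx"\]\*p\[0\]\/p\[2\]+K\["cx"\]),round(K\["fy"\]\*p\[1\]\/p\[2\]+K\["cy"\])\]/return [K["fx"]*p[0]\/p[2]+K["cx"],K["fy"]*p[1]\/p[2]+K["cy"]]/' h.py; python3 e.py | head -8
```

```text
hinge,yaw [ 0.6226 -0.1603 -0.1012] [-2.1  0.5  0.1 -1.3  0.2  2.  -0.5 -2.3  1.9  1.5]
deck [ 0.6171 -0.1598  0.1538] [np.float64(405.98499117592246), np.float64(216.10389551651392)]
handle [ 0.4669 -0.1445  0.1   ] [np.float64(336.82893675140895), np.float64(263.16818974651346)]
handleend [ 0.4286 -0.1406  0.0889] [np.float64(318.91672726498933), np.float64(274.4654767906388)]
L near in [np.float64(202.83688859314384), np.float64(266.9387187624531)] [np.float64(343.0192272203263), np.float64(227.62231416926386)]
L far in [np.float64(470.4709042145413), np.float64(299.1242343921419)] [np.float64(426.402387339244), np.float64(175.8564631015763)]
R near [np.float64(209.95128396097098), np.float64(360.55480869151125)] [np.float64(366.0616806506564), np.float64(256.1294989020328)]
Rfar [np.float64(457.3701335562774), np.float64(405.95830322916606)] [np.float64(453.16236478100046), np.float64(200.8824402917298)]
```

Request:
play_rows(xyz=[[-2.6,3.8,-1.2],[-2.6,3.8,-1.2],[-2.6,3.8,-1.2],[-2.6,3.8,-1.2],[-2.6,3.8,-1.2]], twist=[[0,0,0],[0,0,0],[0,0,0],[0,0,0],[0,0,0]])

```text
clock: 2.65
position: [0.4675, 0.1115, 0.2425]
ee_rot: [0.739, 0.673, -0.0, -0.0]
ft_force: [1.3, 1.1, 0.0]
opening: 0.996
grasp_force: 0.0
```

Request:
play_rows(xyz=[[0,0,0],[0,0,0],[0,0,0]], twist=[[0,0,0],[0,0,0],[0,0,0]])

```text
clock: 2.95
position: [0.4699, 0.1084, 0.2434]
ee_rot: [0.74, 0.672, 0.0, 0.0]
ft_force: [-0.4, -0.1, 0.2]
opening: 0.999
grasp_force: 0.0
```

```bash
cat > tin.py <<'E'
from h import *
import sys
from scipy.optimize import minimize
def locate(im,guess,c="wrist",z0=0):
    hsv=cv2.cvtColor(np.ascontiguousarray(im),cv2.COLOR_BGR2HSV); m=((hsv[:,:,1]<60)&(hsv[:,:,2]>70)).astype(np.uint8)
    n,l,s,cen=cv2.connectedComponentsWithStats(m)
    g=proj(c,[*guess,z0+.03]); 
    roi=np.zeros_like(m); cv2.circle(roi,(int(g[0]),int(g[1])),90 if c=="wrist" else 30,1,-1); m=m*roi
    th=np.linspace(0,2*np.pi,40)
    def hull(xy):
        P=np.array([proj(c,[xy[0]+.031*np.cos(t),xy[1]+.031*np.sin(t),z]) for z in(z0,z0+.05) for t in th],np.float32)
        r=np.zeros(m.shape,np.uint8); cv2.fillConvexPoly(r,np.int32(np.round(cv2.convexHull(P)[:,0]*16)),1,shift=4); return r
    def cost(xy): r=hull(xy); return -(r&m).sum()/max(1,(r|m).sum())
    best=min(((cost([guess[0]+a,guess[1]+b]),guess[0]+a,guess[1]+b) for a in np.arange(-.03,.031,.006) for b in np.arange(-.03,.031,.006)))
    o=minimize(cost,best[1:],method="Nelder-Mead",options=dict(initial_simplex=np.array(best[1:])+[[0,0],[.004,0],[0,.004]],xatol=2e-4,fatol=1e-4))
    return o.x.round(4),round(-o.fun,3)
if __name__=="__main__":
    st(); im=camera("wrist")[:,:,::-1]; cv2.imwrite("pics/%s.png"%sys.argv[1],im)
    for a in sys.argv[2:]: print(a,locate(im,eval(a)))
E
python3 tin.py w3 .472,.074 .413,.167
```

```text
2.95 [0.4699 0.1084 0.2434] [7.402e-01 6.724e-01 0.000e+00 4.000e-04] F [-0.4 -0.1  0.2] M [ 0.01 -0.03  0.  ] op 0.999 g 0.0tin.py:13: RuntimeWarning: overflow encountered in scalar negative
  def cost(xy): r=hull(xy); return -(r&m).sum()/max(1,(r|m).sum())
Traceback (most recent call last):
  File "tin.py", line 19, in <module>
    for a in sys.argv[2:]: print(a,locate(im,eval(a)))
                                   ~~~~~~^^^^^^^^^^^^
  File "tin.py", line 14, in locate
    best=min(((cost([guess[0]+a,guess[1]+b]),guess[0]+a,guess[1]+b) for a in np.arange(-.03,.031,.006) for b in np.arange(-.03,.031,.006)))
  File "tin.py", line 14, in <genexpr>
    best=min(((cost([guess[0]+a,guess[1]+b]),guess[0]+a,guess[1]+b) for a in np.arange(-.03,.031,.006) for b in np.arange(-.03,.031,.006)))
               ~~~~^^^^^^^^^^^^^^^^^^^^^^^^^
  File "tin.py", line 13, in cost
    def cost(xy): r=hull(xy); return -(r&m).sum()/max(1,(r|m).sum())
                    ~~~~^^^^
  File "tin.py", line 11, in hull
    P=np.array([proj(c,[xy[0]+.031*np.cos(t),xy[1]+.031*np.sin(t),z]) for z in(z0,z0+.05) for t in th],np.float32)
                ~~~~^^^^^^^^^^^^^^^^^^^^^^^^^^^^^^^^^^^^^^^^^^^^^^^^^
  File "h.py", line 15, in proj
    K=calibration(c); p=(np.array(K["camera_from_world"])@np.append(w,1))[:3]
ValueError: time passes only in moves, steps and waits
```

View pics/w3.png

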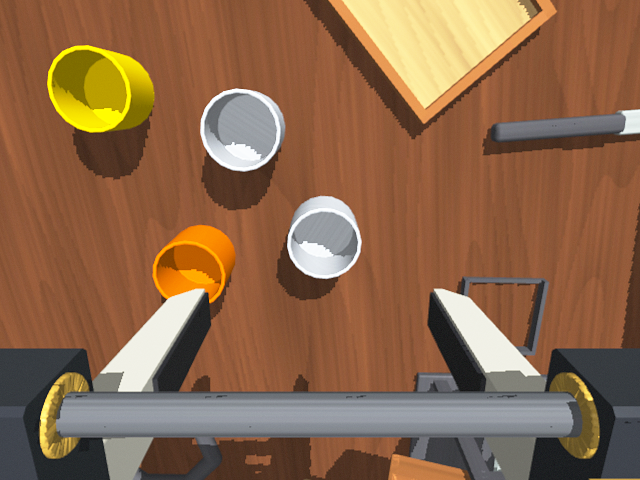

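```bash
cat > fix.py <<'E'
s=open('h.py').read()
s=s.replace("from plant import *","from plant import *\nimport functools\n_cal=calibration\n@functools.lru_cache(None)\ndef calibration(c): return _cal(c)")
open('h.py','w').write(s)
t=open('tin.py').read().replace("-(r&m).sum()/max(1,(r|m).sum())","-float((r&m).sum())/max(1,float((r|m).sum()))").replace("im=camera(\"wrist\")","calibration('wrist'); im=camera(\"wrist\")")
open('tin.py','w').write(t)
E
python3 fix.py; python3 tin.py w3b .472,.074 .413,.167; python3 -c "
from h import *
for u,v in [(425,123),(555,10),(303,-10),(425,110),(535,14)]: print(onplane('wrist',u,v,.016))"
```

```text
3.0 [0.4701 0.1079 0.2435] [7.406e-01 6.719e-01 1.000e-04 5.000e-04] F [-0.2 -1.1 -0.6] M [ 0.02 -0.01 -0.  ] op 0.998 g 0.0
.472,.074 (array([0.4711, 0.0786]), np.float64(0.977))
.413,.167 (array([0.4152, 0.1761]), np.float64(0.965))
[0.5654 0.1652 0.016 ]
[0.6688 0.2409 0.016 ]
[0.4741 0.2741 0.016 ]
[0.5656 0.1757 0.016 ]
[0.6534 0.2396 0.016 ]
```

Request:
play_rows(xyz=[[0.1,-2.9,-3.0],[0,0,-4.5],[0,0,-4.5],[0,0,-4.5],[0,0,-2.5]], twist=[[0,0,0],[0,0,0],[0,0,0],[0,0,0],[0,0,0]])

```text
clock: 3.55
position: [0.4694, 0.0783, 0.0506]
ee_rot: [0.741, 0.672, -0.002, -0.001]
ft_force: [-0.4, 0.6, 0.3]
opening: 1.001
grasp_force: 0.0
```

Request:
play_rows(xyz=[[0,0,-1],[0,0,0],[0,0,0]], twist=[[0,0,0],[0,0,0],[0,0,0]])

```text
clock: 3.85
position: [0.4713, 0.0798, 0.0444]
ee_rot: [0.74, 0.672, 0.001, 0.001]
ft_force: [0.9, -0.2, -0.2]
opening: 1.001
grasp_force: 0.0
```

Request:
play_rows(xyz=[[0,0,0],[0,0,0],[0,0,0],[0,0,0],[0,0,0]], twist=[[0,0,0],[0,0,0],[0,0,0],[0,0,0],[0,0,0]], gripper=0.5)

```text
clock: 4.35
position: [0.4705, 0.0801, 0.0439]
ee_rot: [0.74, 0.673, 0.001, 0.0]
ft_force: [-0.0, 0.2, 1.7]
opening: 0.654
grasp_force: 30.4
```

Request:
play_rows(xyz=[[0.5,0,2],[4.2,-0.5,1],[4.5,-0.5,0],[4.5,-0.5,0],[3.5,-0.5,-0.5]], twist=[[0,0,0],[0,0,0],[0,0,0],[0,0,0],[0,0,0]])

```text
clock: 4.85
position: [0.6448, 0.0596, 0.069]
ee_rot: [0.74, 0.673, 0.001, 0.001]
ft_force: [0.4, 0.1, -0.3]
opening: 0.654
grasp_force: 30.4
```

Request:
play_rows(xyz=[[0.25,0,-1],[0,0,-0.7],[0,0,0],[0,0,0]], twist=[[0,0,0],[0,0,0],[0,0,0],[0,0,0]])

```text
clock: 5.25
position: [0.6426, 0.0606, 0.051]
ee_rot: [0.74, 0.673, -0.001, -0.001]
ft_force: [-0.9, 0.1, -0.9]
opening: 0.65
grasp_force: 30.4
```

Request:
play_rows(xyz=[[-0.3,-3,0],[-0.3,-3,0],[-0.3,-2.7,0],[0,0,0],[0,0,0]], twist=[[0,0,0],[0,0,0],[0,0,0],[0,0,0],[0,0,0]])

```text
clock: 5.75
position: [0.6352, -0.0259, 0.052]
ee_rot: [0.74, 0.673, 0.0, -0.0]
ft_force: [-0.1, 1.1, -1.5]
opening: 0.654
grasp_force: 29.9
```

Request:
play_rows(xyz=[[0.1,0,-0.4],[0,0,-0.4],[0,0,0],[0,0,0]], twist=[[0,0,0],[0,0,0],[0,0,0],[0,0,0]])

```text
clock: 6.15
position: [0.6376, -0.024, 0.0442]
ee_rot: [0.739, 0.674, 0.002, -0.0]
ft_force: [0.7, 1.9, 4.8]
opening: 0.65
grasp_force: 29.9
```

Request:
play_rows(xyz=[[0,0,0],[0,0,0],[0,0,0],[0,0,0],[0,0,0]], twist=[[0,0,0],[0,0,0],[0,0,0],[0,0,0],[0,0,0]], gripper=0.95)

```text
clock: 6.65
position: [0.6363, -0.0273, 0.0432]
ee_rot: [0.74, 0.673, -0.0, -0.0]
ft_force: [-0.8, -0.0, -0.3]
opening: 0.942
grasp_force: 0.0
```

Request:
play_rows(xyz=[[0,0.3,3],[0,1,4.5],[0,1,4.5],[0,1,4],[0,0,0]], twist=[[0,0,0],[0,0,0],[0,0,0],[0,0,0],[0,0,0]])

```text
clock: 7.15
position: [0.6403, 0.0086, 0.2104]
ee_rot: [0.739, 0.674, 0.006, 0.004]
ft_force: [0.7, 0.3, 0.6]
opening: 0.947
grasp_force: 0.0
```

Request:
play_rows(xyz=[[0,0,0],[0,0,0]], twist=[[0,0,0],[0,0,0]])

```text
clock: 7.35
position: [0.6352, 0.0052, 0.2017]
ee_rot: [0.74, 0.672, -0.002, -0.001]
ft_force: [0.6, -0.3, 0.1]
opening: 0.949
grasp_force: 0.0
```

```bash
python3 tin.py w4 .6365,-.028
```

```text
7.35 [0.6352 0.0052 0.2017] [ 0.7401  0.6725 -0.0016 -0.001 ] F [ 0.6 -0.3  0.1] M [0.   0.02 0.02] op 0.949 g 0.0
.6365,-.028 (array([ 0.6373, -0.0235]), np.float64(0.556))
```

View pics/w4.png

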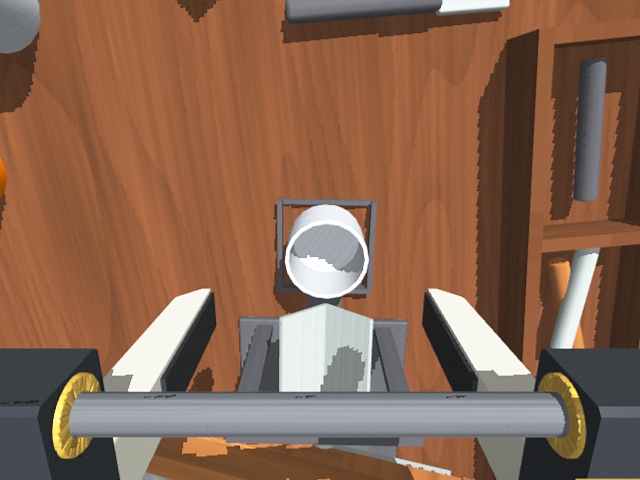

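Request:
play_rows(xyz=[[-2.4,-2.1,0.5],[-2.4,-2.1,0.5],[-2.4,-2.1,0],[-2.4,-2.1,0],[-2.4,-2.1,0]], twist=[[0,0,0.143],[0,0,0.143],[0,0,0.143],[0,0,0.143],[0,0,0.143]], gripper=0.6)

```text
clock: 7.9
position: [0.5144, -0.1002, 0.2118]
ee_rot: [0.455, 0.89, -0.001, -0.002]
ft_force: [0.5, 0.4, 0.9]
opening: 0.61
grasp_force: 0.0
```

Request:
play_rows(xyz=[[-2.4,-2.2,-0.5],[-2.4,-2.1,-0.5],[0,0,-0.5],[0,0,-0.5],[0,0,0]], twist=[[0,0,0.143],[0,0,0.143],[0,0,0.143],[0,0,0.143],[0,0,0.143]])

```text
clock: 8.4
position: [0.4667, -0.1426, 0.1914]
ee_rot: [0.116, 0.993, 0.0, -0.002]
ft_force: [-0.7, 0.0, -0.1]
opening: 0.601
grasp_force: 0.0
```

Request:
play_rows(xyz=[[0,0,0],[0,0,0],[0,0,0]], twist=[[0,0,0.14],[0,0,0],[0,0,0]])

```text
clock: 8.7
position: [0.4678, -0.1423, 0.1925]
ee_rot: [0.05, 0.999, 0.0, -0.001]
ft_force: [-0.2, -0.1, -0.4]
opening: 0.6
grasp_force: 0.0
```

```bash
cat > k.py <<'E'
from h import *
from scipy.spatial.transform import Rotation as R
st(); s=sense(); print(np.round(s["joint_pos"],2)); print(R.from_quat(s["ee_rot"]).as_matrix().round(3))
pic("wrist","w5.png"); pic("side","s5.png",(300,150,500,300),4)
print(find("handle","wrist"))
E
python3 k.py
```

```text
8.7 [ 0.4678 -0.1423  0.1925] [ 4.970e-02  9.988e-01  4.000e-04 -1.100e-03] F [-0.2 -0.1 -0.4] M [ 0.11 -0.09  0.  ] op 0.6 g 0.0
[ 0.58  0.46 -0.48  1.93  0.28  0.82  1.43]
[[-0.995  0.099 -0.002]
 [ 0.099  0.995  0.001]
 [ 0.002  0.001 -1.   ]]
[(0.93, [0.501, -0.141, 0.131], [328, 327]), (0.19, [0.561, -0.137, 0.152], [347, 445])]
```

View pics/w5.png

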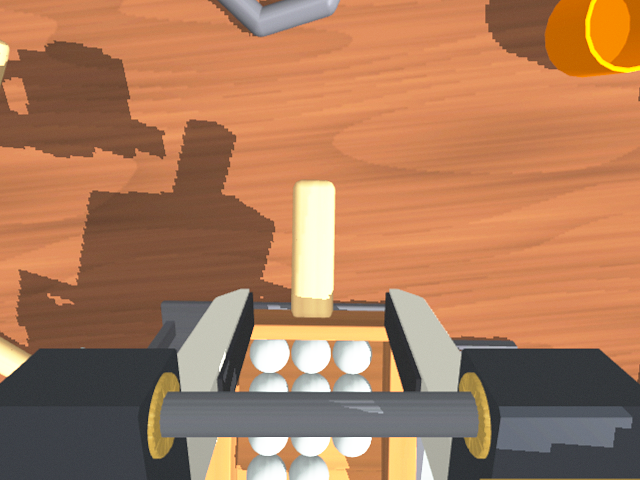

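Request:
play_rows(xyz=[[-0.05,-0.2,-3],[0,0,-3],[0,0,-2.2],[0,0,-1],[0,0,0]], twist=[[0,0,0],[0,0,0],[0,0,0],[0,0,0],[0,0,0]])

```text
clock: 9.35
position: [0.4673, -0.1437, 0.1005]
ee_rot: [0.048, 0.999, 0.0, -0.001]
ft_force: [-0.0, 0.2, 0.4]
opening: 0.598
grasp_force: 0.0
```

Request:
play_rows(xyz=[[0,0,0],[0,0,0],[0,0,0],[0,0,0],[0,0,0]], twist=[[0,0,0],[0,0,0],[0,0,0],[0,0,0],[0,0,0]], gripper=0.1)

```text
clock: 9.85
position: [0.4682, -0.1458, 0.1021]
ee_rot: [0.049, 0.999, -0.001, 0.001]
ft_force: [0.1, -4.4, 2.0]
opening: 0.26
grasp_force: 29.9
```

Request:
play_rows(xyz=[[-0.16,0,1.1],[-0.16,0,1.1],[-0.02,0,1.1],[0,0,1.1],[0.1,0,1.1]], twist=[[0,0,0],[0,0,0],[0,0,0],[0,0,0],[0,0,0]])

```text
clock: 10.35
position: [0.4653, -0.1455, 0.1566]
ee_rot: [0.049, 0.999, -0.001, -0.0]
ft_force: [3.0, -4.3, -7.9]
opening: 0.259
grasp_force: 30.0
```

Request:
play_rows(xyz=[[0.2,0,1.1],[0.25,0,1.1],[0.35,0,1.1],[0.1,0,0.3],[0,0,0]], twist=[[0,0,0],[0,0,0],[0,0,0],[0,0,0],[0,0,0]])

```text
clock: 10.85
position: [0.4738, -0.1465, 0.1927]
ee_rot: [0.049, 0.999, -0.002, -0.0]
ft_force: [1.8, -6.1, -4.5]
opening: 0.258
grasp_force: 30.0
```

Request:
play_rows(xyz=[[0,0,0],[0,0,0],[0,0,0],[0,0,0],[0,0,0]], twist=[[0,0,0],[0,0,0],[0,0,0],[0,0,0],[0,0,0]])

```text
clock: 11.35
position: [0.4738, -0.1465, 0.1927]
ee_rot: [0.049, 0.999, -0.002, -0.0]
ft_force: [0.8, -5.3, -2.2]
opening: 0.257
grasp_force: 30.0
```

Request:
play_rows(xyz=[[-0.1,0,-0.3],[-0.35,0,-1.1],[-0.25,0,-1.1],[-0.2,0,-1.1],[-0.1,0,-1.1]], twist=[[0,0,0],[0,0,0],[0,0,0],[0,0,0],[0,0,0]])

```text
clock: 11.85
position: [0.4639, -0.1453, 0.1455]
ee_rot: [0.049, 0.999, -0.001, -0.0]
ft_force: [-2.1, -5.0, 2.4]
opening: 0.256
grasp_force: 30.0
```

Request:
play_rows(xyz=[[0,0,-1.1],[0.02,0,-1.1],[0.16,0,-1.1],[0.16,0,-1.1],[0,0,0]], twist=[[0,0,0],[0,0,0],[0,0,0],[0,0,0],[0,0,0]])

```text
clock: 12.35
position: [0.4678, -0.1458, 0.1012]
ee_rot: [0.049, 0.999, -0.001, -0.0]
ft_force: [-0.2, -6.7, -0.3]
opening: 0.255
grasp_force: 30.0
```

Request:
play_rows(xyz=[[0,0,0],[0,0,0],[0,0,0],[0,0,0],[0,0,0]], twist=[[0,0,0],[0,0,0],[0,0,0],[0,0,0],[0,0,0]])

```text
clock: 12.85
position: [0.4678, -0.1458, 0.1012]
ee_rot: [0.049, 0.999, -0.001, -0.0]
ft_force: [0.1, -6.3, -1.0]
opening: 0.254
grasp_force: 30.0
```

Request:
play_rows(xyz=[[0,0,0],[0,0,0],[0,0,0],[0,0,0],[0,0,0]], twist=[[0,0,0],[0,0,0],[0,0,0],[0,0,0],[0,0,0]])

```text
clock: 13.35
position: [0.4678, -0.1458, 0.1012]
ee_rot: [0.049, 0.999, -0.001, -0.0]
ft_force: [0.0, -6.6, -0.4]
opening: 0.25
grasp_force: 30.0
```

```bash
cat > chk.py <<'E'
from h import *
from e import deckpt
import sys
p=[.6226,-.1603,-.1]
st(); out=[]
for c,r in(("side",(320,150,480,300)),("scene",(250,225,390,325))):
    im=camera(c)[:,:,::-1]; calibration(c)
    for d in search_frame("ball1",c):
        q=np.array(d["location"]);T=np.linalg.inv(np.array(calibration(c)["camera_from_world"])); w=T[:3,:3]@q+T[:3,3]
        v=w-deckpt(p,(0,0,0)); from scipy.spatial.transform import Rotation as R
        l=(R.from_euler('z',p[2])*R.from_euler('y',-.28)).inv().apply(v)*1000
        if abs(l[1])<60 and -40<l[0]<100: print(c,round(d["score"],2),l.round(0))
    out.append(cv2.resize(im[r[1]:r[3],r[0]:r[2]],(400,360),interpolation=cv2.INTER_CUBIC))
cv2.imwrite("pics/%s.png"%sys.argv[1],np.hstack(out))
E
python3 chk.py c1
```

```text
13.35 [ 0.4678 -0.1458  0.1012] [ 4.890e-02  9.988e-01 -1.000e-03 -2.000e-04] F [ 0.  -6.6 -0.4] M [-1.22 -0.03 -0.3 ] op 0.25 g 30.0
side 0.61 [-5. 26. -0.]
side 0.43 [ -3. -11.  -2.]
scene 0.54 [ 2. 25.  1.]
```

View pics/c1.png

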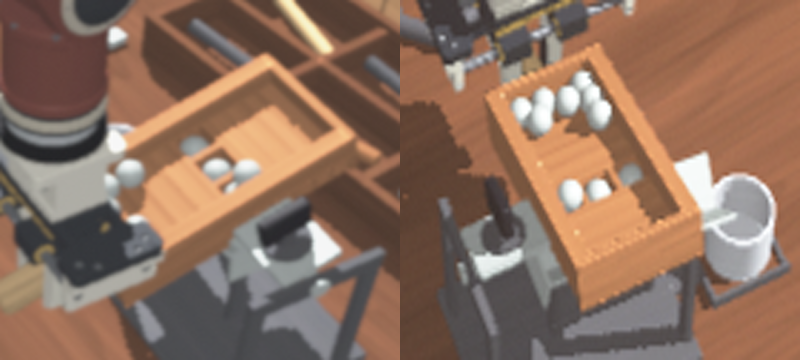

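Request:
play_rows(xyz=[[-0.16,0,1.1],[-0.16,0,1.1],[-0.02,0,1.1],[0,0,1.1],[0.1,0,1.1]], twist=[[0,0,0],[0,0,0],[0,0,0],[0,0,0],[0,0,0]])

```text
clock: 14.05
position: [0.4652, -0.1455, 0.1557]
ee_rot: [0.049, 0.999, -0.0, -0.001]
ft_force: [2.1, -6.9, -6.9]
opening: 0.259
grasp_force: 30.0
```

Request:
play_rows(xyz=[[0.2,0,1.1],[0.25,0,1.1],[0.35,0,1.1],[0.1,0,0.3],[0,0,0]], twist=[[0,0,0],[0,0,0],[0,0,0],[0,0,0],[0,0,0]])

```text
clock: 14.55
position: [0.4738, -0.1465, 0.1917]
ee_rot: [0.049, 0.999, -0.001, -0.001]
ft_force: [1.2, -7.1, -4.2]
opening: 0.256
grasp_force: 30.0
```

Request:
play_rows(xyz=[[0,0,0],[0,0,0],[0,0,0],[0,0,0],[0,0,0]], twist=[[0,0,0],[0,0,0],[0,0,0],[0,0,0],[0,0,0]])

```text
clock: 15.05
position: [0.4738, -0.1465, 0.1917]
ee_rot: [0.049, 0.999, -0.002, -0.001]
ft_force: [0.2, -7.2, -2.3]
opening: 0.256
grasp_force: 30.0
```

Request:
play_rows(xyz=[[-0.5,0,-1.9],[-0.4,0,-1.9],[0,0,-1.9],[0.1,0,-1.9],[0.14,0,-1.5]], twist=[[0,0,0],[0,0,0],[0,0,0],[0,0,0],[0,0,0]])

```text
clock: 15.55
position: [0.4677, -0.1458, 0.1009]
ee_rot: [0.049, 0.999, -0.001, -0.0]
ft_force: [-7.3, -5.1, 43.7]
opening: 0.257
grasp_force: 30.0
```

Request:
play_rows(xyz=[[0,0,0],[0,0,0],[0,0,0],[0,0,0],[0,0,0]], twist=[[0,0,0],[0,0,0],[0,0,0],[0,0,0],[0,0,0]])

```text
clock: 16.05
position: [0.4678, -0.1458, 0.1007]
ee_rot: [0.049, 0.999, -0.001, -0.0]
ft_force: [1.2, -7.5, -4.9]
opening: 0.258
grasp_force: 30.0
```

Request:
play_rows(xyz=[[0,0,0],[0,0,0],[0,0,0],[0,0,0],[0,0,0]], twist=[[0,0,0],[0,0,0],[0,0,0],[0,0,0],[0,0,0]])

```text
clock: 16.55
position: [0.4678, -0.1458, 0.1007]
ee_rot: [0.049, 0.999, -0.001, -0.0]
ft_force: [0.5, -6.2, -4.4]
opening: 0.256
grasp_force: 30.0
```

```bash
cat > diff.py <<'E'
# numeric look at pocket pixels: brightness of a patch at each seated-ball spot, and at a lodged-ball spot
from h import *
from e import deckpt
import sys
p=[.6226,-.1603,-.1]
for c in("side","scene"):
    K=calibration(c); a=cv2.imread(sys.argv[1]) if len(sys.argv)>1 else camera(c)[:,:,::-1]
    for z in(-.001,.02):
        print(c,z,[(np.round(proj(c,deckpt(p,(0,y,z)))).astype(int).tolist(),a[int(proj(c,deckpt(p,(0,y,z)))[1])-1:,int(proj(c,deckpt(p,(0,y,z)))[0])-1:][:3,:3].mean((0,1)).round().tolist()) for y in(.031,0,-.031)])
E
python3 chk.py c2; python3 diff.py
```

```text
16.55 [ 0.4678 -0.1458  0.1007] [ 4.900e-02  9.988e-01 -8.000e-04 -3.000e-04] F [ 0.5 -6.2 -4.4] M [-1.14 -0.21 -0.26] op 0.256 g 30.0
side 0.57 [ -4. -13.  -5.]
side 0.47 [-6. 23.  3.]
scene 0.49 [  4. -16.   8.]
scene 0.44 [ 4. 26.  1.]
side -0.001 [([397, 207], [99.0, 113.0, 132.0]), ([406, 216], [179.0, 188.0, 197.0]), ([416, 227], [195.0, 205.0, 214.0])]
side 0.02 [([395, 200], [79.0, 107.0, 150.0]), ([405, 210], [90.0, 114.0, 152.0]), ([415, 220], [94.0, 126.0, 174.0])]
scene -0.001 [([332, 272], [118.0, 127.0, 137.0]), ([321, 276], [246.0, 248.0, 246.0]), ([309, 281], [246.0, 248.0, 246.0])]
scene 0.02 [([331, 265], [65.0, 89.0, 125.0]), ([320, 270], [108.0, 159.0, 228.0]), ([308, 274], [108.0, 159.0, 227.0])]
```

View pics/c2.png

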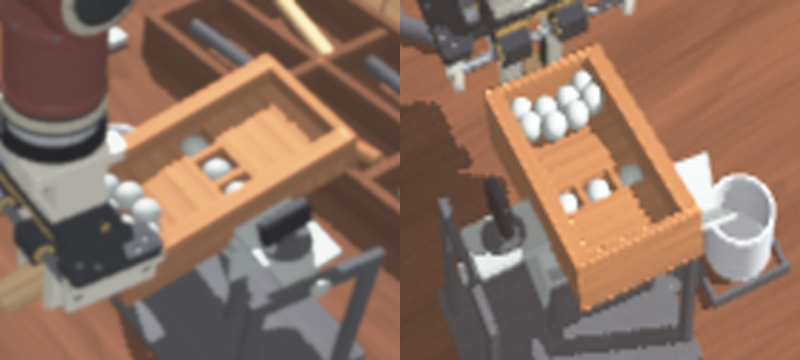

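Request:
play_rows(xyz=[[0,0,0],[0,0,0],[0,0,0]], twist=[[0,0,0],[0,0,0],[0,0,0]], gripper=0.6)

```text
clock: 17.15
position: [0.4682, -0.1423, 0.1015]
ee_rot: [0.047, 0.999, 0.001, 0.0]
ft_force: [0.2, 0.6, 0.1]
opening: 0.466
grasp_force: 0.0
```

Request:
play_rows(xyz=[[0,0,2],[0,0,3.5],[0,0,3.5],[1.5,-1.5,2],[1.5,-1.5,2]], twist=[[0,0,0],[0,0,0],[0,0,0],[0,0,0],[0,0,0]])

```text
clock: 17.65
position: [0.4984, -0.1728, 0.2332]
ee_rot: [0.046, 0.999, 0.0, 0.001]
ft_force: [0.6, 0.1, -0.3]
opening: 0.603
grasp_force: 0.0
```

Request:
play_rows(xyz=[[1.8,-1.8,1.5],[1.8,-1.8,1.5],[1.8,-1.8,1.4],[1.7,-1.6,1.4],[0,0,0]], twist=[[-0.007,-0.07,0],[-0.007,-0.07,0],[-0.007,-0.07,0],[-0.007,-0.07,0],[0,0,0]], gripper=0.2)

```text
clock: 18.15
position: [0.5695, -0.2458, 0.2908]
ee_rot: [0.049, 0.989, -0.008, 0.142]
ft_force: [-0.3, 0.5, 0.3]
opening: 0.228
grasp_force: 0.0
```

Request:
play_rows(xyz=[[0,0,0],[0,0,0],[0,0,0]], twist=[[0,0,0],[0,0,0],[0,0,0]])

```text
clock: 18.45
position: [0.5687, -0.2423, 0.2887]
ee_rot: [0.046, 0.989, -0.007, 0.139]
ft_force: [-0.9, -0.1, 0.1]
opening: 0.199
grasp_force: 0.0
```

```bash
cat > kn.py <<'E'
from h import *
from e import deckpt
from scipy.spatial.transform import Rotation as R
p=[.6226,-.1603,-.1]
st(); print(R.from_quat(sense()["ee_rot"]).as_matrix()[:,2].round(3)); calibration("wrist"); pic("wrist","w6.png"); 
print(find("knob_grip","wrist")[:2])
im=cv2.imread("pics/w6.png")
g=proj("wrist",deckpt(p,(0,-.09,.032))); print("pred",np.round(g))
m=(im.max(2)<60).astype(np.uint8); m[345:]=0
n,l,s,c=cv2.connectedComponentsWithStats(m)
for i in range(1,n):
    if s[i,4]>150: print(s[i],c[i].round(1))
E
python3 kn.py
```

```text
18.45 [ 0.5687 -0.2423  0.2887] [ 0.0463  0.9892 -0.0066  0.1391] F [-0.9 -0.1  0.1] M [0.12 0.21 0.  ] op 0.199 g 0.0
[ 0.274 -0.026 -0.961]
[(0.74, [0.592, -0.252, 0.179], [309, 232])]
pred [316. 246.]
[303 201  18  69 332] [308.1 223.2]
[287 293  10  52 218] [292. 320.]
[341 292  11  53 317] [344.9 322.7]
```

View pics/w6.png

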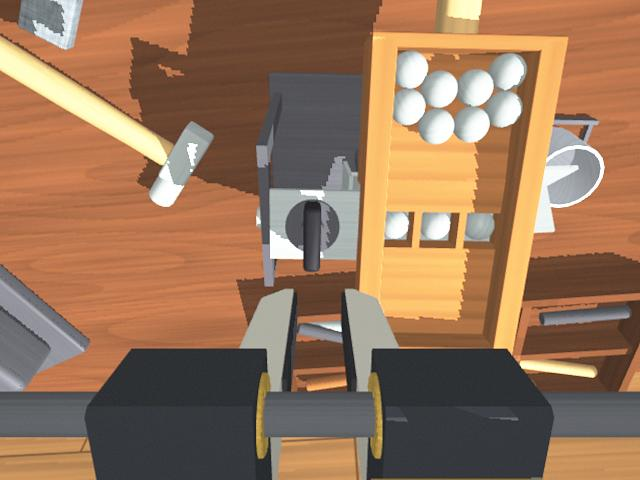

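```bash
cat > kq.py <<'E'
from h import *
from e import deckpt
from scipy.spatial.transform import Rotation as R
p=[.6226,-.1603,-.1]; Rm=(R.from_euler('z',p[2])*R.from_euler('y',-.28)).as_matrix()
K=calibration("wrist");T=np.linalg.inv(np.array(K["camera_from_world"]));s=sense()
def hit(u,v,z):
    d=T[:3,:3]@[(u-K["cx"])/K["fx"],(v-K["cy"])/K["fy"],1];n=Rm[:,2];o=T[:3,3];q=deckpt(p,(0,0,z))
    w=o+d*(n@(q-o))/(n@d); return w,(Rm.T@(w-deckpt(p,(0,0,0)))*1000).round(1)
for u,v,z in[(312,238,.032),(303,238,.032),(321,238,.032),(312,208,.032),(312,271,.032),(436,225,0),(396,225,0),(480,225,0),(420,228,0),(459,228,0),(436,212,0),(436,247,0),(484,42,.02),(345,240,.02),(366,240,.02)]: print(u,v,z,*hit(u,v,z))
x=np.array(s["position"]);z=R.from_quat(s["ee_rot"]).as_matrix()[:,2]
print("tool line",[np.round(proj("wrist",x+z*k)).tolist() for k in(0,.06,.12)])
E
python3 kq.py
```

```text
312 238 0.032 [ 0.59458224 -0.25108453  0.183297  ] [ -4.6 -93.1  32. ]
303 238 0.032 [ 0.59404547 -0.25666034  0.18330349] [ -4.6 -98.7  32. ]
321 238 0.032 [ 0.59511903 -0.24550844  0.18329051] [ -4.6 -87.5  32. ]
312 208 0.032 [ 0.57627537 -0.24924464  0.17800626] [-23.8 -93.1  32. ]
312 271 0.032 [ 0.61566029 -0.25320292  0.18938862] [ 17.4 -93.1  32. ]
436 225 0 [ 0.6120924  -0.16681046  0.15259094] [-4.5 -7.5  0. ]
396 225 0 [ 0.60943294 -0.19444681  0.15262339] [ -4.3 -35.3  -0. ]
480 225 0 [ 0.61501849 -0.13640352  0.15255524] [-4.6 23.  -0. ]
420 228 0 [ 0.61311433 -0.17791296  0.15320206] [ -2.2 -18.5  -0. ]
459 228 0 [ 0.61571346 -0.15090597  0.15317041] [-2.4  8.7 -0. ]
436 212 0 [ 0.60314654 -0.16671017  0.15002849] [-13.7  -8.3  -0. ]
436 247 0 [ 0.62761763 -0.16698451  0.15703798] [11.6 -6.2  0. ]
484 42 0.02 [ 0.4987681  -0.14293505  0.1402919 ] [-118.5    4.9   20. ]
345 240 0.02 [ 0.60481629 -0.23063683  0.17315187] [  0.4 -71.8  20. ]
366 240 0.02 [ 0.60612978 -0.21699328  0.17313601] [  0.3 -58.1  20. ]
tool line [[323.0, 332.0], [322.0, 273.0], [321.0, 239.0]]
```

Request:
play_rows(xyz=[[0.4,-0.45,-1.6],[0.4,-0.15,-1.6],[0.4,-0.15,-1.6],[0,0,0],[0,0,0]], twist=[[0,0,0],[0,0,0],[0,0,0],[0,0,0],[0,0,0]])

```text
clock: 19.05
position: [0.5811, -0.251, 0.2414]
ee_rot: [0.047, 0.989, -0.007, 0.14]
ft_force: [1.0, -0.2, 0.6]
opening: 0.199
grasp_force: 0.0
```

```bash
cat >> kn.py <<'E'
x=np.array(sense()["position"]);z=R.from_quat(sense()["ee_rot"]).as_matrix()[:,2]
print("tool line",[np.round(proj("wrist",x+z*k)).tolist() for k in(0,.02,.04,.06,.08)])
E
sleep 0; python3 kn.py; python3 -c "
import cv2
im=cv2.imread('pics/w6.png')
for v in (230,250,260,270,280,290): print(v,''.join('#' if im[v,u].max()<70 else '.' for u in range(270,370,2)))"
```

```text
19.05 [ 0.5811 -0.251   0.2414] [ 0.0471  0.989  -0.007   0.1398] F [ 1.  -0.2  0.6] M [0.02 0.18 0.01] op 0.199 g 0.0
[ 0.276 -0.027 -0.961]
[(0.97, [0.589, -0.25, 0.179], [324, 254]), (0.44, [0.583, -0.159, 0.152], [487, 202])]
pred [330. 276.]
[314 221  22  85 599] [320.3 249.7]
[287 293  10  52 215] [292.1 319.8]
[341 293  11  52 328] [344.7 322.5]
tool line [[322.0, 335.0], [322.0, 311.0], [321.0, 292.0], [321.0, 275.0], [321.0, 262.0]]
230 .......................##########.................
250 .......................####.......................
260 ......................####........................
270 ......................####......#.................
280 .......................###......#.................
290 .......................##.........................
```

```bash
python3 -c "
import cv2
im=cv2.imread('pics/w6.png')
for v in (226,232,240,250,260,270,280,290,300,306): print(v,[int(im[v,u].max()) for u in range(304,350,2)])
cv2.imwrite('pics/z.png',cv2.resize(im[190:350,240:400],None,fx=3.7,fy=3.7,interpolation=2))"
```

```text
226 [82, 88, 89, 87, 90, 92, 32, 40, 36, 40, 38, 36, 40, 36, 40, 39, 154, 150, 146, 148, 94, 116, 177]
232 [86, 89, 87, 87, 88, 88, 36, 40, 40, 45, 44, 42, 41, 44, 48, 41, 134, 149, 148, 84, 85, 85, 87]
240 [88, 87, 85, 88, 88, 80, 38, 53, 62, 68, 71, 74, 77, 81, 82, 76, 93, 150, 145, 148, 100, 87, 87]
250 [88, 85, 87, 78, 84, 73, 40, 50, 61, 67, 72, 75, 78, 88, 85, 77, 106, 142, 145, 135, 88, 86, 87]
260 [87, 86, 85, 89, 90, 68, 41, 52, 66, 70, 74, 76, 83, 91, 89, 72, 132, 145, 147, 99, 87, 88, 86]
270 [89, 87, 82, 83, 86, 68, 41, 53, 67, 70, 74, 81, 89, 94, 92, 68, 140, 148, 136, 85, 88, 92, 173]
280 [252, 252, 252, 252, 254, 191, 42, 52, 65, 70, 78, 88, 92, 101, 89, 59, 178, 175, 176, 174, 175, 175, 175]
290 [176, 177, 178, 176, 183, 98, 43, 57, 70, 71, 81, 93, 100, 104, 84, 71, 139, 139, 107, 93, 99, 175, 172]
300 [92, 95, 96, 90, 91, 51, 47, 58, 69, 74, 85, 98, 107, 103, 84, 69, 97, 95, 98, 41, 43, 145, 172]
306 [92, 97, 97, 97, 96, 96, 96, 87, 78, 77, 77, 79, 73, 86, 95, 99, 95, 96, 99, 35, 40, 65, 173]
```

View pics/z.png

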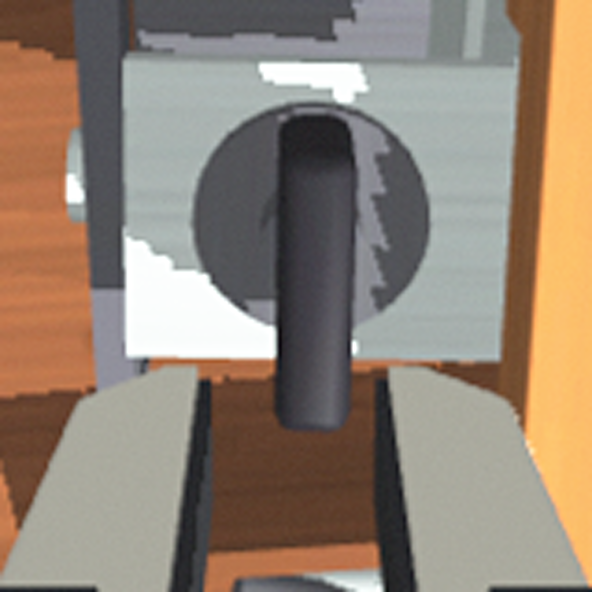

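Request:
play_rows(xyz=[[-0.27,0.23,-0.08],[0.46,-0.04,-1.6],[0.46,-0.04,-1.6],[0.46,-0.05,-1.6],[0.46,-0.05,-1.6]], twist=[[0,0,0],[0,0,0],[0,0,0],[0,0,0],[0,0,0]])

```text
clock: 19.65
position: [0.597, -0.251, 0.1768]
ee_rot: [0.047, 0.989, -0.008, 0.141]
ft_force: [0.7, 0.9, -0.2]
opening: 0.202
grasp_force: 0.1
```

Request:
play_rows(xyz=[[0,0,0],[0,0,0]], twist=[[0,0,0],[0,0,0]])

```text
clock: 19.85
position: [0.5968, -0.2509, 0.1768]
ee_rot: [0.047, 0.989, -0.007, 0.14]
ft_force: [-0.5, 0.1, 0.6]
opening: 0.202
grasp_force: 0.0
```

Request:
play_rows(xyz=[[0,0,0],[0,0,0],[0,0,0],[0,0,0]], twist=[[0,0,0],[0,0,0],[0,0,0],[0,0,0]], gripper=0.02)

```text
clock: 20.25
position: [0.597, -0.2498, 0.1771]
ee_rot: [0.047, 0.989, -0.007, 0.14]
ft_force: [0.5, 3.2, -0.4]
opening: 0.152
grasp_force: 30.0
```

Request:
play_rows(xyz=[[0,0,0],[0,0,0],[0,0,0]], twist=[[0,0,0],[0,0,0],[0,0,0]])

```text
clock: 20.55
position: [0.597, -0.2498, 0.1771]
ee_rot: [0.047, 0.989, -0.007, 0.14]
ft_force: [-1.1, 5.0, 1.8]
opening: 0.152
grasp_force: 30.0
```

```bash
python3 -c "
from h import *
st();K=calibration('wrist');im=camera('wrist')[:,:,::-1];cv2.imwrite('pics/w7.png',im)
for v in range(240,345,8): print(v,[int(im[v,u].max()) for u in range(290,352,2)])
x=np.array(sense()['position']);from scipy.spatial.transform import Rotation as R
z=R.from_quat(sense()['ee_rot']).as_matrix()[:,2]
print([np.round(proj('wrist',x+z*k)) for k in (-.011,-.007,0,.019)])"
```

```text
20.55 [ 0.597  -0.2498  0.1771] [ 0.0469  0.989  -0.0067  0.1403] F [-1.1  5.   1.8] M [1.27 0.22 0.34] op 0.152 g 30.0
240 [151, 153, 151, 153, 149, 149, 149, 150, 150, 153, 152, 152, 152, 150, 153, 152, 153, 152, 150, 152, 149, 148, 148, 149, 149, 151, 149, 150, 150, 150, 148]
248 [173, 171, 172, 172, 168, 169, 170, 169, 169, 167, 166, 166, 167, 166, 243, 250, 248, 247, 248, 249, 249, 248, 249, 193, 158, 161, 161, 159, 160, 157, 153]
256 [176, 173, 174, 175, 174, 176, 175, 175, 174, 176, 174, 174, 178, 175, 175, 172, 170, 170, 220, 254, 253, 254, 234, 234, 255, 174, 175, 176, 178, 174, 175]
264 [170, 171, 173, 173, 172, 153, 132, 74, 64, 70, 68, 74, 78, 82, 81, 81, 81, 75, 73, 68, 65, 62, 70, 120, 170, 173, 173, 172, 172, 174, 172]
272 [72, 69, 81, 85, 80, 84, 83, 84, 88, 68, 31, 36, 38, 35, 39, 37, 40, 38, 34, 36, 36, 58, 144, 147, 142, 144, 141, 139, 65, 80, 171]
280 [83, 86, 85, 86, 84, 85, 82, 88, 66, 34, 37, 36, 38, 36, 35, 38, 35, 37, 34, 33, 34, 34, 111, 147, 145, 143, 91, 109, 115, 84, 83]
288 [106, 106, 105, 108, 98, 82, 84, 86, 54, 36, 35, 35, 36, 38, 38, 38, 38, 39, 37, 
[... 401 characters left out ...]
44, 45, 41, 43, 42, 43, 39, 35, 57, 43, 35, 150, 166, 165, 163, 164]
320 [164, 165, 172, 55, 43, 37, 76, 93, 37, 44, 43, 46, 42, 44, 43, 42, 46, 43, 43, 43, 41, 38, 34, 55, 38, 42, 78, 168, 165, 166, 165]
328 [167, 167, 131, 38, 42, 38, 66, 90, 38, 37, 40, 42, 43, 44, 44, 42, 43, 43, 42, 41, 43, 39, 54, 73, 37, 45, 37, 153, 164, 164, 168]
336 [164, 168, 73, 42, 38, 41, 131, 150, 34, 41, 39, 45, 44, 38, 42, 42, 42, 41, 41, 41, 39, 39, 78, 111, 38, 43, 43, 91, 167, 166, 165]
344 [166, 142, 36, 43, 36, 34, 255, 255, 27, 43, 40, 43, 44, 40, 45, 44, 45, 46, 38, 45, 38, 35, 211, 175, 32, 39, 42, 37, 161, 166, 164]
[array([323., 348.]), array([323., 342.]), array([323., 332.]), array([322., 309.])]
```

Request:
play_rows(xyz=[[0,0,0],[0,0,0],[-0.15,0.01,0.55],[0,0,0],[0,0,0]], twist=[[0,0,0],[0,0,0],[0,0,0],[0,0,0],[0,0,0]], gripper=0.2)

```text
clock: 21.1
position: [0.595, -0.253, 0.1826]
ee_rot: [0.048, 0.989, -0.009, 0.14]
ft_force: [-0.1, 0.2, 0.3]
opening: 0.202
grasp_force: 0.0
```

Request:
play_rows(xyz=[[0,0,0],[0,0,0],[0,0,0],[0,0,0]], twist=[[0,0,0],[0,0,0],[0,0,0],[0,0,0]], gripper=0.0)

```text
clock: 21.5
position: [0.5953, -0.2496, 0.1824]
ee_rot: [0.047, 0.989, -0.007, 0.14]
ft_force: [-2.1, 5.4, 4.4]
opening: 0.119
grasp_force: 30.0
```

Request:
play_rows(xyz=[[0,0.15,0],[0,0,0],[0,0,0],[0,0,0],[0,0,0]], twist=[[0.0385,-0.0039,-0.1345],[0.0385,-0.0039,-0.1345],[0.0385,-0.0039,-0.1345],[0.0385,-0.0039,-0.1345],[0.0385,-0.0039,-0.1345]])

```text
clock: 22.0
position: [0.5959, -0.2485, 0.1826]
ee_rot: [0.385, 0.912, 0.041, 0.134]
ft_force: [-0.0, 4.5, 2.4]
opening: 0.12
grasp_force: 30.0
```

Request:
play_rows(xyz=[[0,0,0],[0,0,0],[0,0,0],[0,0,0]], twist=[[0.0385,-0.0039,-0.1345],[0.0385,-0.0039,-0.1345],[0.0275,-0.0028,-0.096],[0,0,0]])

```text
clock: 22.4
position: [0.5964, -0.2482, 0.1827]
ee_rot: [0.548, 0.825, 0.066, 0.125]
ft_force: [1.2, 5.2, 3.1]
opening: 0.118
grasp_force: 30.0
```

```bash
cat > ang.py <<'E'
from h import *
from scipy.spatial.transform import Rotation as R
st(); r=R.from_quat(sense()["ee_rot"]); r0=R.from_quat([.0469,.989,-.0067,.1403])
v=(r*r0.inv()).as_rotvec(); print("rot",v.round(3),np.linalg.norm(v).round(3))
E
python3 ang.py; python3 diff.py
```

```text
22.4 [ 0.5964 -0.2482  0.1827] [0.5477 0.8247 0.0656 0.1247] F [1.2 5.2 3.1] M [ 0.95 -0.16  0.45] op 0.118 g 30.0
rot [ 0.297 -0.03  -1.035] 1.077
side -0.001 [([397, 207], [72.0, 96.0, 131.0]), ([406, 216], [124.0, 127.0, 126.0]), ([416, 227], [55.0, 53.0, 52.0])]
side 0.02 [([395, 200], [105.0, 125.0, 152.0]), ([405, 210], [131.0, 140.0, 146.0]), ([415, 220], [106.0, 108.0, 107.0])]
scene -0.001 [([332, 272], [72.0, 100.0, 142.0]), ([321, 276], [75.0, 104.0, 149.0]), ([309, 281], [73.0, 103.0, 146.0])]
scene 0.02 [([331, 265], [66.0, 89.0, 125.0]), ([320, 270], [108.0, 159.0, 228.0]), ([308, 274], [108.0, 159.0, 228.0])]
```

Request:
play_rows(xyz=[[0,0,0],[0,0,0],[0,0,0],[0,0,0],[0,0,0]], twist=[[0.0275,-0.0028,-0.096],[0.011,-0.001,-0.0384],[0,0,0],[0,0,0],[0,0,0]])

```text
clock: 23.0
position: [0.5965, -0.2481, 0.1828]
ee_rot: [0.603, 0.785, 0.074, 0.12]
ft_force: [1.6, 5.1, 3.5]
opening: 0.114
grasp_force: 30.0
```

```bash
python3 ang.py
```

```text
23.0 [ 0.5965 -0.2481  0.1828] [0.6034 0.7849 0.0745 0.1198] F [1.6 5.1 3.5] M [ 1.08 -0.32  0.5 ] op 0.114 g 30.0
rot [ 0.336 -0.034 -1.168] 1.216
```

Request:
play_rows(xyz=[[0,0,0],[0,0,0],[0,0,0],[0,0,0],[0,0,0]], twist=[[0.014,-0.0014,-0.048],[0,0,0],[0,0,0],[0,0,0],[0,0,0]])

```text
clock: 23.5
position: [0.5966, -0.2481, 0.1828]
ee_rot: [0.622, 0.77, 0.077, 0.118]
ft_force: [1.6, 4.6, 2.8]
opening: 0.116
grasp_force: 30.8
```

```bash
python3 ang.py
```

```text
23.5 [ 0.5966 -0.2481  0.1828] [0.6219 0.7703 0.0772 0.118 ] F [1.6 4.6 2.8] M [ 1.   -0.27  0.85] op 0.116 g 30.8
rot [ 0.349 -0.035 -1.214] 1.263
```

Request:
play_rows(xyz=[[0,0,0],[0,0,0],[0,0,0],[0,0,0],[0,0,0]], twist=[[0,0,0],[0,0,0],[0,0,0],[0,0,0],[0,0,0]])

```text
clock: 24.0
position: [0.5966, -0.2481, 0.1828]
ee_rot: [0.622, 0.77, 0.077, 0.118]
ft_force: [1.2, 4.9, 3.2]
opening: 0.118
grasp_force: 30.8
```

Request:
play_rows(xyz=[[0,0,0],[0,0,0],[0,0,0],[0,0,0],[0,0,0]], twist=[[0,0,0],[0,0,0],[0,0,0],[0,0,0],[0,0,0]])

```text
clock: 24.5
position: [0.5966, -0.2481, 0.1828]
ee_rot: [0.622, 0.77, 0.077, 0.118]
ft_force: [1.1, 5.2, 1.7]
opening: 0.117
grasp_force: 30.8
```

Request:
play_rows(xyz=[[0,0,0],[0,0,0],[0,0,0],[0,0,0],[0,0,0]], twist=[[-0.0385,0.0039,0.1345],[-0.0385,0.0039,0.1345],[-0.0385,0.0039,0.1345],[-0.0385,0.0039,0.1345],[-0.0385,0.0039,0.1345]])

```text
clock: 25.0
position: [0.5957, -0.2486, 0.1825]
ee_rot: [0.319, 0.937, 0.032, 0.137]
ft_force: [0.6, 4.4, 3.3]
opening: 0.116
grasp_force: 30.0
```

Request:
play_rows(xyz=[[0,0,0],[0,0,0],[0,0,0],[0,0,0],[0,0,0]], twist=[[-0.0385,0.0039,0.1345],[-0.0385,0.0039,0.1345],[-0.0385,0.0039,0.1345],[-0.037,0.0037,0.129],[0,0,0]])

```text
clock: 25.5
position: [0.5953, -0.2495, 0.1824]
ee_rot: [0.054, 0.989, -0.006, 0.141]
ft_force: [-0.5, 3.7, 5.2]
opening: 0.119
grasp_force: 30.0
```

```bash
python3 ang.py; python3 chk.py c3|tail -n +2; python3 diff.py
```

```text
25.5 [ 0.5953 -0.2495  0.1824] [ 0.0544  0.9886 -0.006   0.1405] F [-0.5  3.7  5.2] M [1.04 0.08 0.2 ] op 0.119 g 30.0
rot [ 0.003 -0.001 -0.015] 0.015
side -0.001 [([397, 207], [73.0, 94.0, 127.0]), ([406, 216], [55.0, 52.0, 50.0]), ([416, 227], [57.0, 58.0, 63.0])]
side 0.02 [([395, 200], [92.0, 91.0, 91.0]), ([405, 210], [63.0, 59.0, 56.0]), ([415, 220], [92.0, 92.0, 92.0])]
scene -0.001 [([332, 272], [73.0, 100.0, 142.0]), ([321, 276], [75.0, 104.0, 150.0]), ([309, 281], [75.0, 103.0, 147.0])]
scene 0.02 [([331, 265], [66.0, 89.0, 125.0]), ([320, 270], [108.0, 159.0, 228.0]), ([308, 274], [108.0, 159.0, 227.0])]
```

Request:
play_rows(xyz=[[0,0,0],[0,0,0],[-0.5,0.05,1.7],[-1,0.1,3.5],[-0.5,0,2]], twist=[[0,0,0],[0,0,0],[0,0,0],[0,0,0],[0,0,0]], gripper=0.2)

```text
clock: 26.3
position: [0.5745, -0.2497, 0.2553]
ee_rot: [0.056, 0.989, -0.007, 0.14]
ft_force: [0.4, 0.4, 0.0]
opening: 0.203
grasp_force: 0.0
```

Request:
play_rows(xyz=[[0,0,0.5],[0,0,0],[0.5,2.3,0],[0.5,2.3,0],[0.5,2.3,0]], twist=[[0.014,0.14,0],[0.014,0.139,0],[0,0,-0.143],[0,0,-0.143],[0,0,-0.143]])

```text
clock: 26.8
position: [0.5898, -0.18, 0.2578]
ee_rot: [0.271, 0.963, -0.001, -0.001]
ft_force: [-0.1, 0.2, -0.6]
opening: 0.201
grasp_force: 0.0
```

Request:
play_rows(xyz=[[0.5,2.3,0],[0.5,2.3,0],[0.5,2.3,0],[0.6,2.3,0],[0.6,2.3,0]], twist=[[0,0,-0.143],[0,0,-0.143],[0,0,-0.143],[0,0,-0.143],[0,0,-0.143]], gripper=0.95)

```text
clock: 27.3
position: [0.6169, -0.0649, 0.2583]
ee_rot: [0.591, 0.807, -0.002, 0.0]
ft_force: [-0.3, -0.7, 1.0]
opening: 0.578
grasp_force: 0.0
```

Request:
play_rows(xyz=[[0.7,2.3,0],[0.7,2.3,-1.5],[0.7,2.3,-1.5],[0,0,0],[0,0,0]], twist=[[0,0,-0.143],[0,0,-0.143],[0,0,-0.14],[0,0,0],[0,0,0]])

```text
clock: 27.8
position: [0.6379, 0.0036, 0.2285]
ee_rot: [0.744, 0.668, -0.002, 0.001]
ft_force: [0.2, -0.8, 1.0]
opening: 0.943
grasp_force: 0.0
```

```bash
cat > tc.py <<'E'
from h import *
from scipy.spatial.transform import Rotation as R
import sys
st(); print("fix twist",(R.from_quat([.7405,.672,0,0])*R.from_quat(sense()["ee_rot"]).inv()).as_rotvec().round(3))
calibration("wrist"); im=camera("wrist")[:,:,::-1]; cv2.imwrite("pics/%s.png"%sys.argv[1],im)
for n in("ball1","tin1"): print(n,[f for f in find(n,"wrist") ][:9])
from tin import locate
print(locate(im,(.6365,-.028)))
E
python3 tc.py w8
```

```text
27.8 [0.6379 0.0036 0.2285] [ 7.444e-01  6.678e-01 -1.900e-03  6.000e-04] F [ 0.2 -0.8  1. ] M [-0.08  0.02 -0.01] op 0.943 g 0.0
fix twist [ 0.003 -0.002  0.011]
ball1 [(0.9, [0.639, -0.039, 0.023], [326, 252]), (0.72, [0.54, -0.125, 0.147], [193, 453]), (0.7, [0.522, -0.121, 0.137], [169, 440]), (0.7, [0.55, -0.141, 0.144], [214, 468]), (0.63, [0.644, -0.019, 0.018], [329, 229]), (0.61, [0.53, -0.138, 0.142], [184, 464]), (0.61, [0.619, -0.022, 0.021], [301, 236]), (0.38, [0.529, -0.159, 0.137], [191, 482])]
tin1 [(0.94, [0.637, -0.025, 0.028], [322, 239]), (0.9, [0.383, 0.058, 0.008], [15, 171]), (0.69, [0.445, 0.161, 0.024], [37, 27])]
(array([ 0.6374, -0.0232]), np.float64(0.499))
```

Request:
play_rows(xyz=[[0,-1.5,-4],[-0.05,-1.4,-4.5],[0,0,-4.5],[0,0,-4],[0,0,-1.4]], twist=[[0,0,0.01],[0,0,0],[0,0,0],[0,0,0],[0,0,0]])

```text
clock: 28.45
position: [0.6349, -0.0261, 0.0416]
ee_rot: [0.742, 0.67, -0.003, -0.002]
ft_force: [-0.7, -0.4, 0.7]
opening: 0.951
grasp_force: 0.0
```

Request:
play_rows(xyz=[[0,0,0],[0,0,0],[0,0,0]], twist=[[0,0,0],[0,0,0],[0,0,0]])

```text
clock: 28.75
position: [0.6397, -0.0241, 0.0479]
ee_rot: [0.742, 0.671, 0.002, 0.002]
ft_force: [-0.4, -0.2, 0.8]
opening: 0.95
grasp_force: 0.0
```

Request:
play_rows(xyz=[[0,0,0],[0,0,0],[0,0,0],[0,0,0],[0,0,0]], twist=[[0,0,0],[0,0,0],[0,0,0],[0,0,0],[0,0,0]], gripper=0.5)

```text
clock: 29.25
position: [0.6377, -0.0238, 0.0455]
ee_rot: [0.742, 0.671, -0.0, 0.0]
ft_force: [-0.1, 0.4, 1.7]
opening: 0.649
grasp_force: 29.9
```

Request:
play_rows(xyz=[[0,0,0.5],[0,0,0.4],[0,0,0],[0,0,0]], twist=[[0,0,0],[0,0,0],[0,0,0],[0,0,0]])

```text
clock: 29.65
position: [0.6375, -0.0239, 0.054]
ee_rot: [0.742, 0.671, -0.0, 0.0]
ft_force: [0.1, 0.4, -2.7]
opening: 0.65
grasp_force: 29.9
```

Request:
play_rows(xyz=[[0.3,2.5,0],[0.3,3,0],[0.3,3.5,0],[-1.9,3.8,1.7],[-1.9,3.8,1.7]], twist=[[0,0,0],[0,0,0],[0,0,0],[0,0,0],[0,0,0]])

```text
clock: 30.15
position: [0.6078, 0.1433, 0.0874]
ee_rot: [0.742, 0.67, -0.001, -0.0]
ft_force: [0.7, 0.1, -2.1]
opening: 0.646
grasp_force: 29.9
```

Request:
play_rows(xyz=[[-2.1,4.1,1.6],[-2.1,4.2,0],[-2.1,4.2,0],[-2.1,4.2,0],[-1.9,4.2,0]], twist=[[0,0,0],[0,0,0],[0,0,0],[0,0,0],[0,0,0]])

```text
clock: 30.65
position: [0.5041, 0.3527, 0.104]
ee_rot: [0.742, 0.671, -0.001, 0.0]
ft_force: [0.3, 0.5, -2.2]
opening: 0.652
grasp_force: 29.9
```

Request:
play_rows(xyz=[[0,0,0],[0,0,0],[0,0,0]], twist=[[0,0,0],[0,0,0],[0,0,0]])

```text
clock: 30.95
position: [0.5064, 0.3494, 0.1038]
ee_rot: [0.742, 0.67, -0.001, 0.001]
ft_force: [0.0, -0.6, -2.3]
opening: 0.65
grasp_force: 29.9
```

Request:
play_rows(xyz=[[0,0.4,-2],[0,0.3,-2],[0,0,-0.6],[0,0,-0.4],[0,0,0]], twist=[[0,0,0],[0,0,0],[0,0,0],[0,0,0],[0,0,0]])

```text
clock: 31.45
position: [0.5066, 0.357, 0.0544]
ee_rot: [0.742, 0.67, -0.0, 0.001]
ft_force: [0.1, 0.2, -1.8]
opening: 0.651
grasp_force: 29.9
```

Request:
play_rows(xyz=[[0,0,0],[0,0,0]], twist=[[0,0,0],[0,0,0]])

```text
clock: 31.65
position: [0.5063, 0.3583, 0.055]
ee_rot: [0.742, 0.671, 0.0, 0.0]
ft_force: [0.0, -0.2, -2.3]
opening: 0.649
grasp_force: 29.9
```

Request:
play_rows(xyz=[[0,0,-0.1],[0,0,-0.1],[0,0,0]], twist=[[0,0,0],[0,0,0],[0,0,0]])

```text
clock: 31.95
position: [0.506, 0.3584, 0.0534]
ee_rot: [0.742, 0.671, 0.0, 0.0]
ft_force: [-1.2, -2.1, 4.2]
opening: 0.649
grasp_force: 29.9
```

Request:
play_rows(xyz=[[0,0,0],[0,0,0],[0,0,0],[0,0,0]], twist=[[0,0,0],[0,0,0],[0,0,0],[0,0,0]], gripper=0.95)

```text
clock: 32.35
position: [0.5056, 0.3581, 0.0519]
ee_rot: [0.742, 0.671, -0.0, 0.0]
ft_force: [0.2, -0.6, -0.5]
opening: 0.929
grasp_force: 0.0
```

Request:
play_rows(xyz=[[0,0,2],[0,0,4],[0,0,4.5],[0,0.5,4.5],[0,1.5,3]], twist=[[0,0,0],[0,0,0],[0,0,0],[0,0,0],[0,0,0]])

```text
clock: 32.85
position: [0.5073, 0.377, 0.2359]
ee_rot: [0.743, 0.67, 0.002, 0.001]
ft_force: [0.6, 0.1, 0.8]
opening: 0.947
grasp_force: 0.0
```

Request:
play_rows(xyz=[[0,0,0],[0,0,0],[0,0,0]], twist=[[0,0,0],[0,0,0],[0,0,0]])

```text
clock: 33.15
position: [0.505, 0.3768, 0.2303]
ee_rot: [0.742, 0.671, -0.002, 0.0]
ft_force: [-0.1, 0.3, -0.2]
opening: 0.95
grasp_force: 0.0
```

```bash
cat > tt.py <<'E'
from h import *
import sys
from tin import locate
st(); calibration("wrist"); im=camera("wrist")[:,:,::-1]; cv2.imwrite("pics/%s.png"%sys.argv[1],im)
for n in sys.argv[3:]: print(n,[f for f in find(n,"wrist")][:9])
x,y,z=eval(sys.argv[2]); print(locate(im,(x,y),z0=z))
E
python3 tt.py w9 .506,.358,.008 ball1 tin1 tray
```

```text
33.15 [0.505  0.3768 0.2303] [ 7.419e-01  6.705e-01 -2.300e-03  5.000e-04] F [-0.1  0.3 -0.2] M [-0.04  0.03 -0.05] op 0.95 g 0.0
ball1 [(0.86, [0.518, 0.365, 0.028], [336, 218]), (0.75, [0.499, 0.369, 0.03], [313, 216]), (0.58, [0.508, 0.345, 0.03], [327, 242])]
tin1 [(0.88, [0.507, 0.351, 0.034], [325, 237]), (0.76, [0.419, 0.161, 0.031], [254, 429]), (0.71, [0.292, 0.244, 0.021], [111, 361]), (0.71, [0.359, 0.091, 0.005], [213, 469])]
tray [(0.58, [0.54, 0.315, 0.008], [364, 263])]
(array([0.5058, 0.3586]), np.float64(0.972))
```

Request:
play_rows(xyz=[[-1.8,-3.4,0],[-1.8,-3.4,0],[-1.8,-3.4,0],[-1.8,-3.4,0],[-1.8,-3.5,0]], twist=[[0,0,0],[0,0,0],[0,0,0],[0,0,0],[0,0,0]])

```text
clock: 33.85
position: [0.4147, 0.2055, 0.2317]
ee_rot: [0.742, 0.671, -0.001, 0.0]
ft_force: [-0.3, -0.1, -0.1]
opening: 0.949
grasp_force: 0.0
```

Request:
play_rows(xyz=[[0,0,0],[0,0,0],[0,0,0]], twist=[[0,0,0],[0,0,0],[0,0,0]])

```text
clock: 34.15
position: [0.4163, 0.2083, 0.2322]
ee_rot: [0.741, 0.671, 0.0, 0.0]
ft_force: [-0.1, 0.8, -0.1]
opening: 0.955
grasp_force: 0.0
```

```bash
python3 tt.py w10 .415,.176,0 tin1
```

```text
34.15 [0.4163 0.2083 0.2322] [7.414e-01 6.710e-01 3.000e-04 2.000e-04] F [-0.1  0.8 -0.1] M [-0.01  0.   -0.06] op 0.955 g 0.0
tin1 [(0.98, [0.419, 0.169, 0.012], [326, 245]), (0.8, [0.297, 0.213, 0.017], [180, 212]), (0.71, [0.353, 0.062, 0.018], [268, 359]), (0.59, [0.502, 0.344, 0.03], [417, 15])]
(array([0.4151, 0.1759]), np.float64(0.976))
```

Request:
play_rows(xyz=[[-0.1,-1.6,-4],[0,-1.6,-4.5],[0,0,-4.5],[0,0,-4.3],[0,0,-1.5]], twist=[[0,0,0],[0,0,0],[0,0,0],[0,0,0],[0,0,0]])

```text
clock: 34.75
position: [0.4131, 0.1752, 0.0403]
ee_rot: [0.741, 0.671, -0.003, -0.001]
ft_force: [-0.2, -0.4, 0.3]
opening: 0.95
grasp_force: 0.0
```

Request:
play_rows(xyz=[[0,0,0],[0,0,0],[0,0,0]], twist=[[0,0,0],[0,0,0],[0,0,0]])

```text
clock: 35.05
position: [0.4157, 0.1759, 0.0451]
ee_rot: [0.742, 0.671, 0.001, 0.001]
ft_force: [0.7, -0.1, 0.8]
opening: 0.952
grasp_force: 0.0
```

Request:
play_rows(xyz=[[0,0,0],[0,0,0],[0,0,0],[0,0,0],[0,0,0]], twist=[[0,0,0],[0,0,0],[0,0,0],[0,0,0],[0,0,0]], gripper=0.5)

```text
clock: 35.55
position: [0.415, 0.1752, 0.0446]
ee_rot: [0.742, 0.671, 0.0, 0.0]
ft_force: [0.2, -0.4, 4.6]
opening: 0.667
grasp_force: 30.0
```

Request:
play_rows(xyz=[[0,0,1],[0,0,2],[4,-2,0.5],[4,-2,0],[4,-2,0]], twist=[[0,0,0],[0,0,0],[0,0,0],[0,0,0],[0,0,0]])

```text
clock: 36.05
position: [0.5358, 0.1146, 0.08]
ee_rot: [0.741, 0.671, -0.0, 0.0]
ft_force: [0.6, 1.2, -2.1]
opening: 0.672
grasp_force: 30.0
```

Request:
play_rows(xyz=[[4,-2,0],[4,-2,0],[3,-1.5,-1],[0,0,-1],[0,0,-0.7]], twist=[[0,0,0],[0,0,0],[0,0,0],[0,0,0],[0,0,0]])

```text
clock: 36.55
position: [0.6436, 0.0594, 0.0509]
ee_rot: [0.742, 0.67, -0.002, -0.001]
ft_force: [-0.4, 0.4, -1.5]
opening: 0.665
grasp_force: 30.0
```

Request:
play_rows(xyz=[[0,0,0],[0,0,0]], twist=[[0,0,0],[0,0,0]])

```text
clock: 36.75
position: [0.6433, 0.0617, 0.0521]
ee_rot: [0.741, 0.671, -0.001, -0.001]
ft_force: [0.0, -0.3, -1.5]
opening: 0.673
grasp_force: 30.0
```

Request:
play_rows(xyz=[[-0.2,-3,0],[-0.2,-3,0],[-0.3,-2.8,0],[0,0,0],[0,0,0]], twist=[[0,0,0],[0,0,0],[0,0,0],[0,0,0],[0,0,0]])

```text
clock: 37.25
position: [0.6377, -0.0264, 0.0529]
ee_rot: [0.742, 0.671, 0.0, 0.0]
ft_force: [-0.2, -0.2, -2.2]
opening: 0.673
grasp_force: 30.0
```

Request:
play_rows(xyz=[[0,0,-0.4],[0,0,-0.35],[0,0,0],[0,0,0]], twist=[[0,0,0],[0,0,0],[0,0,0],[0,0,0]])

```text
clock: 37.65
position: [0.6379, -0.0253, 0.0448]
ee_rot: [0.741, 0.672, 0.0, -0.0]
ft_force: [-1.6, 1.7, 1.9]
opening: 0.671
grasp_force: 30.0
```

Request:
play_rows(xyz=[[0,0,0],[0,0,0],[0,0,0],[0,0,0],[0,0,0]], twist=[[0,0,0],[0,0,0],[0,0,0],[0,0,0],[0,0,0]], gripper=0.95)

```text
clock: 38.15
position: [0.6376, -0.0282, 0.0445]
ee_rot: [0.742, 0.671, -0.0, 0.0]
ft_force: [0.1, 0.4, 0.1]
opening: 0.947
grasp_force: 0.0
```

Request:
play_rows(xyz=[[0,0.3,3],[0,1,4.5],[0,1,4.5],[0,0.7,4],[0,0,0]], twist=[[0,0,0],[0,0,0],[0,0,0],[0,0,0],[0,0,0]])

```text
clock: 38.65
position: [0.6416, 0.0041, 0.2117]
ee_rot: [0.741, 0.671, 0.006, 0.004]
ft_force: [0.6, 1.3, 0.7]
opening: 0.954
grasp_force: 0.0
```

Request:
play_rows(xyz=[[0,0,0],[0,0,0]], twist=[[0,0,0],[0,0,0]])

```text
clock: 38.85
position: [0.6365, 0.0015, 0.203]
ee_rot: [0.742, 0.67, -0.002, -0.001]
ft_force: [0.5, -0.5, -0.2]
opening: 0.951
grasp_force: 0.0
```

```bash
python3 tt.py w11 .6365,-.028,0 tin1
```

```text
38.85 [0.6365 0.0015 0.203 ] [ 7.419e-01  6.705e-01 -1.900e-03 -6.000e-04] F [ 0.5 -0.5 -0.2] M [0.01 0.02 0.01] op 0.951 g 0.0
tin1 []
(array([ 0.6378, -0.0246]), np.float64(0.55))
```

Request:
play_rows(xyz=[[-2.4,-2.1,0.5],[-2.4,-2.1,0.5],[-2.4,-2.1,0],[-2.4,-2.1,0],[-2.4,-2.1,0]], twist=[[0,0,0.143],[0,0,0.143],[0,0,0.143],[0,0,0.143],[0,0,0.143]], gripper=0.6)

```text
clock: 39.45
position: [0.516, -0.104, 0.2133]
ee_rot: [0.458, 0.889, -0.001, -0.001]
ft_force: [-0.4, -1.3, -0.2]
opening: 0.609
grasp_force: 0.0
```

Request:
play_rows(xyz=[[-2.4,-2.2,-0.5],[-2.5,-2.1,-0.5],[0,0,-0.5],[0,0,-0.5],[0,0,0]], twist=[[0,0,0.143],[0,0,0.143],[0,0,0.143],[0,0,0.143],[0,0,0.143]])

```text
clock: 39.95
position: [0.4672, -0.1464, 0.193]
ee_rot: [0.118, 0.993, 0.0, -0.001]
ft_force: [0.0, -0.6, -0.2]
opening: 0.597
grasp_force: 0.0
```

Request:
play_rows(xyz=[[0,0,0],[0,0,0],[0,0,0]], twist=[[0,0,0.143],[0,0,0],[0,0,0]])

```text
clock: 40.25
position: [0.4682, -0.1461, 0.1939]
ee_rot: [0.051, 0.999, 0.0, -0.0]
ft_force: [0.5, -0.8, -0.9]
opening: 0.599
grasp_force: 0.0
```

Request:
play_rows(xyz=[[0,-0.05,-3],[0,0,-3],[0,0,-2.2],[0,0,-1.1],[0,0,0]], twist=[[0,0,0],[0,0,0],[0,0,0],[0,0,0],[0,0,0]])

```text
clock: 40.75
position: [0.4678, -0.1461, 0.1004]
ee_rot: [0.05, 0.999, 0.0, -0.001]
ft_force: [0.8, -0.2, 0.2]
opening: 0.598
grasp_force: 0.0
```

Request:
play_rows(xyz=[[0,0,0],[0,0,0],[0,0,0],[0,0,0],[0,0,0]], twist=[[0,0,0],[0,0,0],[0,0,0],[0,0,0],[0,0,0]], gripper=0.1)

```text
clock: 41.25
position: [0.469, -0.146, 0.1022]
ee_rot: [0.05, 0.999, 0.0, 0.001]
ft_force: [-0.7, 1.8, 3.4]
opening: 0.258
grasp_force: 30.0
```

Request:
play_rows(xyz=[[-0.16,0,1.1],[-0.16,0,1.1],[-0.02,0,1.1],[0,0,1.1],[0.1,0,1.1]], twist=[[0,0,0],[0,0,0],[0,0,0],[0,0,0],[0,0,0]])

```text
clock: 41.75
position: [0.4664, -0.1457, 0.1577]
ee_rot: [0.049, 0.999, 0.0, 0.001]
ft_force: [4.6, 2.1, -7.2]
opening: 0.254
grasp_force: 30.0
```

Request:
play_rows(xyz=[[0.2,0,1.1],[0.25,0,1.1],[0.35,0,1.1],[0.1,0,0.3],[0,0,0]], twist=[[0,0,0],[0,0,0],[0,0,0],[0,0,0],[0,0,0]])

```text
clock: 42.25
position: [0.475, -0.1467, 0.1932]
ee_rot: [0.049, 0.999, -0.0, 0.0]
ft_force: [2.2, 1.5, -4.3]
opening: 0.258
grasp_force: 30.0
```

Request:
play_rows(xyz=[[0,0,0],[0,0,0],[0,0,0],[0,0,0],[0,0,0]], twist=[[0,0,0],[0,0,0],[0,0,0],[0,0,0],[0,0,0]])

```text
clock: 42.75
position: [0.4748, -0.1467, 0.1926]
ee_rot: [0.049, 0.999, -0.0, -0.0]
ft_force: [0.0, 1.0, -1.2]
opening: 0.253
grasp_force: 30.0
```

Request:
play_rows(xyz=[[-0.45,0,-1.8],[-0.35,0,-1.9],[-0.1,0,-1.9],[0.04,0,-1.7],[0.1,0,-1.2]], twist=[[0,0,0],[0,0,0],[0,0,0],[0,0,0],[0,0,0]])

```text
clock: 43.25
position: [0.4679, -0.1459, 0.107]
ee_rot: [0.049, 0.999, 0.0, 0.001]
ft_force: [0.2, 0.7, 0.2]
opening: 0.258
grasp_force: 30.0
```

Request:
play_rows(xyz=[[0.1,0,-0.6],[0,0,0],[0,0,0],[0,0,0],[0,0,0]], twist=[[0,0,0],[0,0,0],[0,0,0],[0,0,0],[0,0,0]])

```text
clock: 43.75
position: [0.469, -0.146, 0.103]
ee_rot: [0.049, 0.999, -0.0, 0.001]
ft_force: [-3.2, 2.8, 8.3]
opening: 0.259
grasp_force: 30.0
```

Request:
play_rows(xyz=[[0,0,0],[0,0,0],[0,0,0],[0,0,0],[0,0,0]], twist=[[0,0,0],[0,0,0],[0,0,0],[0,0,0],[0,0,0]])

```text
clock: 44.25
position: [0.469, -0.146, 0.103]
ee_rot: [0.049, 0.999, -0.0, 0.001]
ft_force: [-2.9, 2.2, 9.3]
opening: 0.255
grasp_force: 30.0
```

```bash
python3 chk.py c4; python3 diff.py
python3 - <<'E'
import cv2,numpy as np
a=cv2.imread('pics/c2.png').astype(int);b=cv2.imread('pics/c4.png').astype(int);c=cv2.imread('pics/c1.png').astype(int)
for n,x,y in[("side L",195,147),("side M",216,167),("side R",234,186),("side lodgedR",247,168),("scene L",630,173),("scene M",598,188),("scene R",570,203),("scene lodged R",570,185),("scn lodg M",598,172),("scn lodg L",629,157)]:
    print(n,*[i[y-3:y+4,x-3:x+4].mean((0,1)).round().astype(int) for i in(c,a,b)])
E
```

```text
44.25 [ 0.469 -0.146  0.103] [ 4.900e-02  9.988e-01 -3.000e-04  7.000e-04] F [-2.9  2.2  9.3] M [ 0.81  0.51 -0.27] op 0.255 g 30.0
side 0.5 [-3. 25. -2.]
side 0.45 [ -3. -18.   3.]
scene 0.59 [ 1. 22. -3.]
side -0.001 [([397, 207], [97.0, 111.0, 133.0]), ([406, 216], [79.0, 100.0, 132.0]), ([416, 227], [84.0, 115.0, 160.0])]
side 0.02 [([395, 200], [79.0, 108.0, 150.0]), ([405, 210], [91.0, 115.0, 153.0]), ([415, 220], [94.0, 126.0, 174.0])]
scene -0.001 [([332, 272], [116.0, 126.0, 138.0]), ([321, 276], [74.0, 103.0, 149.0]), ([309, 281], [72.0, 102.0, 146.0])]
scene 0.02 [([331, 265], [65.0, 88.0, 126.0]), ([320, 270], [108.0, 159.0, 229.0]), ([308, 274], [107.0, 159.0, 228.0])]
side L [165 166 160] [165 166 160] [165 166 160]
side M [234 235 230] [234 234 229] [143 146 146]
side R [188 199 210] [228 234 236] [ 86 117 164]
side lodgedR [235 236 231] [122 171 231] [122 171 231]
scene L [152 156 152] [153 156 153] [154 157 154]
scene M [250 250 247] [249 250 247] [ 75 104 148]
scene R [209 211 203] [255 255 253] [ 78 104 142]
scene lodged R [250 250 245] [ 97 144 208] [ 98 145 211]
scn lodg M [103 150 218] [102 149 218] [102 151 219]
scn lodg L [ 70  97 139] [ 70  97 140] [ 70  97 140]
```

Request:
play_rows(xyz=[[-0.16,0,1.2],[-0.16,0,1.1],[-0.02,0,1.1],[0,0,1.1],[0.1,0,1.1]], twist=[[0,0,0],[0,0,0],[0,0,0],[0,0,0],[0,0,0]])

```text
clock: 45.05
position: [0.4667, -0.1458, 0.1586]
ee_rot: [0.049, 0.999, 0.0, 0.001]
ft_force: [4.0, 3.5, -7.0]
opening: 0.255
grasp_force: 30.0
```

Request:
play_rows(xyz=[[0.2,0,1.1],[0.25,0,1.1],[0.35,0,1.1],[0.1,0,0.3],[0,0,0]], twist=[[0,0,0],[0,0,0],[0,0,0],[0,0,0],[0,0,0]])

```text
clock: 45.55
position: [0.4755, -0.1467, 0.1943]
ee_rot: [0.049, 0.999, -0.0, 0.001]
ft_force: [2.2, 2.1, -3.5]
opening: 0.254
grasp_force: 30.0
```

Request:
play_rows(xyz=[[0,0,0],[0,0,0],[0,0,0],[0,0,0],[0,0,0]], twist=[[0,0,0],[0,0,0],[0,0,0],[0,0,0],[0,0,0]])

```text
clock: 46.05
position: [0.4753, -0.1468, 0.1938]
ee_rot: [0.049, 0.999, -0.0, 0.001]
ft_force: [1.0, 1.4, 0.2]
opening: 0.26
grasp_force: 30.0
```

Request:
play_rows(xyz=[[-0.1,0,-0.3],[-0.35,0,-1.1],[-0.25,0,-1.1],[-0.2,0,-1.1],[-0.1,0,-1.1]], twist=[[0,0,0],[0,0,0],[0,0,0],[0,0,0],[0,0,0]])

```text
clock: 46.55
position: [0.4649, -0.1456, 0.1457]
ee_rot: [0.049, 0.999, 0.0, 0.0]
ft_force: [-0.9, 3.8, 2.5]
opening: 0.257
grasp_force: 30.0
```

Request:
play_rows(xyz=[[0,0,-1.1],[0.02,0,-1.1],[0.16,0,-1.1],[0.16,0,-1.0],[0,0,0]], twist=[[0,0,0],[0,0,0],[0,0,0],[0,0,0],[0,0,0]])

```text
clock: 47.05
position: [0.4688, -0.146, 0.1025]
ee_rot: [0.049, 0.999, 0.0, -0.0]
ft_force: [0.3, 4.0, -2.3]
opening: 0.255
grasp_force: 30.0
```

Request:
play_rows(xyz=[[0,0,0],[0,0,0],[0,0,0],[0,0,0],[0,0,0]], twist=[[0,0,0],[0,0,0],[0,0,0],[0,0,0],[0,0,0]])

```text
clock: 47.55
position: [0.4686, -0.146, 0.1032]
ee_rot: [0.049, 0.999, 0.0, 0.0]
ft_force: [1.3, 5.8, -4.8]
opening: 0.255
grasp_force: 30.0
```

Request:
play_rows(xyz=[[0,0,0],[0,0,0],[0,0,0],[0,0,0],[0,0,0]], twist=[[0,0,0],[0,0,0],[0,0,0],[0,0,0],[0,0,0]])

```text
clock: 48.05
position: [0.4686, -0.146, 0.1033]
ee_rot: [0.049, 0.999, 0.0, 0.0]
ft_force: [0.8, 4.7, -5.0]
opening: 0.255
grasp_force: 30.0
```

```bash
cat > cmp.py <<'E'
import cv2,numpy as np,sys
a=cv2.imread('pics/c2.png').astype(int);b=cv2.imread('pics/%s.png'%sys.argv[1]).astype(int)
for n,x,y in[("side L",195,147),("side M",216,167),("side R",234,186),("side lodgedR",247,168),("scene L",630,173),("scene M",598,188),("scene R",570,203),("scene lodged R",570,185),("scn lodg M",598,172),("scn lodg L",629,157)]:
    print(n,*[i[y-3:y+4,x-3:x+4].mean((0,1)).round().astype(int) for i in(a,b)])
# difference map of deck area right of the channel, scene half
d=np.abs(a-b).max(2)[130:260,540:700]; n,l,s,c=cv2.connectedComponentsWithStats((d>60).astype(np.uint8))
print("diff blobs",[(s[i,:5]+[540,130,0,0,0]).tolist() for i in range(1,n) if s[i,4]>25])
E
python3 chk.py c5; python3 cmp.py c5
```

```text
48.05 [ 0.4686 -0.146   0.1033] [4.900e-02 9.988e-01 3.000e-04 3.000e-04] F [ 0.8  4.7 -5. ] M [ 1.29 -0.26 -0.24] op 0.255 g 30.0
scene 0.57 [ 1. -8. -1.]
side L [165 166 160] [165 166 159]
side M [234 234 229] [226 227 221]
side R [228 234 236] [229 234 236]
side lodgedR [122 171 231] [123 172 232]
scene L [153 156 153] [153 156 153]
scene M [249 250 247] [245 246 242]
scene R [255 255 253] [254 254 253]
scene lodged R [ 97 144 208] [ 98 145 210]
scn lodg M [102 149 218] [103 151 219]
scn lodg L [ 70  97 140] [ 69  97 140]
diff blobs [[540, 130, 38, 17, 333], [605, 181, 7, 10, 34]]
```

Request:
play_rows(xyz=[[0,0,-0.1],[0,0,0],[0,0,0]], twist=[[0,0,0],[0,0,0],[0,0,0]], gripper=0.6)

```text
clock: 48.55
position: [0.4687, -0.1481, 0.1029]
ee_rot: [0.05, 0.999, -0.001, 0.001]
ft_force: [0.4, 0.2, -0.2]
opening: 0.468
grasp_force: 0.0
```

Request:
play_rows(xyz=[[0,0,2],[0,0,3.5],[0,0,3.5],[1.3,-1.4,2],[1.4,-1.5,2]], twist=[[0,0,0],[0,0,0],[0,0,0],[0,0,0],[0,0,0]])

```text
clock: 49.05
position: [0.4957, -0.1765, 0.2346]
ee_rot: [0.049, 0.999, -0.001, 0.001]
ft_force: [0.8, -0.1, -0.4]
opening: 0.601
grasp_force: 0.0
```

Request:
play_rows(xyz=[[1.8,-1.8,1.5],[1.8,-1.8,1.5],[1.7,-1.8,1.4],[1.6,-1.6,1.2],[0,0,0]], twist=[[-0.007,-0.07,0],[-0.007,-0.07,0],[-0.007,-0.07,0],[-0.007,-0.07,0],[0,0,0]], gripper=0.2)

```text
clock: 49.55
position: [0.5644, -0.2496, 0.2899]
ee_rot: [0.051, 0.989, -0.009, 0.142]
ft_force: [-1.1, 0.1, -0.1]
opening: 0.227
grasp_force: 0.0
```

Request:
play_rows(xyz=[[0,0,0],[0,0,0],[0,0,0]], twist=[[0,0,0],[0,0,0],[0,0,0]])

```text
clock: 49.85
position: [0.5644, -0.2441, 0.288]
ee_rot: [0.048, 0.989, -0.007, 0.14]
ft_force: [-0.1, -0.8, -1.3]
opening: 0.202
grasp_force: 0.0
```

```bash
cat > kk.py <<'E'
from h import *
from e import deckpt
from scipy.spatial.transform import Rotation as R
import sys
p=[.6226,-.1603,-.1]; Rm=(R.from_euler('z',p[2])*R.from_euler('y',-.28)).as_matrix()
st(); s=sense(); x=np.array(s["position"]); r=R.from_quat(s["ee_rot"])
print("fix twist",(R.from_quat([.0469,.989,-.0067,.1403])*r.inv()).as_rotvec().round(3)); t=r.as_matrix()
g=np.array([.5955,-.248,.1825]); d=g-x; print("to grip",(d*100).round(2),"in tool",(t.T@d*100).round(2))
calibration("wrist"); pic("wrist",sys.argv[1]+".png")
for f in find("ball1","wrist"): print(f[0],f[2],(Rm.T@(np.array(f[1])-deckpt(p,(0,0,0)))*1000).round(0))
print("knob",find("knob_grip","wrist")[:1],"tool line",[np.round(proj("wrist",x+t[:,2]*k)).tolist() for k in(.08,.1,.12)])
im=cv2.imread("pics/%s.png"%sys.argv[1]).max(2)
for v in(215,225,235,245): print(v,im[v,290:346:2].tolist())
E
python3 kk.py w12
```

```text
49.85 [ 0.5644 -0.2441  0.288 ] [ 0.0477  0.989  -0.0067  0.1396] F [-0.1 -0.8 -1.3] M [0.16 0.22 0.01] op 0.202 g 0.0
fix twist [-0.    -0.001  0.002]
to grip [  3.11  -0.39 -10.55] in tool [-0.09 -0.09 11.01]
0.94 [439, 228] [-6. -7.  1.]
0.89 [400, 233] [ -3. -34.  -0.]
0.85 [500, 110] [-85.  21.  11.]
0.81 [413, 75] [-105.  -35.   14.]
0.79 [439, 97] [-92. -18.  13.]
0.66 [510, 80] [-102.   25.   13.]
0.62 [482, 227] [-6. 24. -3.]
0.55 [477, 78] [-104.    4.   12.]
0.49 [314, 239] [ -7. -93.  29.]
knob [(0.89, [0.591, -0.249, 0.179], [316, 235])] tool line [[321.0, 260.0], [321.0, 248.0], [321.0, 239.0]]
215 [195, 197, 116, 92, 99, 94, 93, 99, 102, 44, 42, 48, 49, 48, 49, 49, 51, 109, 164, 162, 162, 149, 97, 100, 189, 196, 195, 195]
225 [95, 97, 99, 93, 96, 95, 96, 96, 89, 47, 62, 70, 77, 80, 84, 92, 91, 100, 165, 160, 125, 105, 95, 97, 95, 95, 181, 194]
235 [92, 96, 98, 96, 96, 94, 96, 95, 91, 46, 61, 71, 77, 81, 90, 97, 88, 121, 164, 158, 160, 119, 93, 98, 94, 94, 155, 198]
245 [255, 230, 91, 96, 98, 95, 95, 97, 83, 45, 62, 75, 78, 85, 99, 103, 91, 141, 164, 161, 160, 114, 96, 93, 136, 196, 192, 193]
```

Request:
play_rows(xyz=[[0.6,-0.25,-2.1],[0.6,-0.07,-2.1],[0.6,-0.06,-2.1],[0.6,-0.06,-2.1],[0.6,-0.06,-1.9]], twist=[[0,0,0.002],[0,0,0],[0,0,0],[0,0,0],[0,0,0]])

```text
clock: 50.5
position: [0.5947, -0.2501, 0.1844]
ee_rot: [0.047, 0.989, -0.007, 0.14]
ft_force: [0.0, -0.0, 0.7]
opening: 0.2
grasp_force: 0.0
```

Request:
play_rows(xyz=[[0.1,0,-0.25],[0,0,0],[0,0,0]], twist=[[0,0,0],[0,0,0],[0,0,0]])

```text
clock: 50.8
position: [0.5962, -0.2504, 0.1843]
ee_rot: [0.048, 0.989, -0.007, 0.141]
ft_force: [-0.0, -0.1, 1.0]
opening: 0.201
grasp_force: 0.0
```

Request:
play_rows(xyz=[[0,0,0],[0,0,0],[0,0,0],[0,0,0]], twist=[[0,0,0],[0,0,0],[0,0,0],[0,0,0]], gripper=0.0)

```text
clock: 51.2
position: [0.5962, -0.2496, 0.1845]
ee_rot: [0.048, 0.989, -0.007, 0.141]
ft_force: [-2.6, 3.4, 5.7]
opening: 0.116
grasp_force: 30.0
```

Request:
play_rows(xyz=[[0,0.1,0],[0,0,0],[0,0,0],[0,0,0],[0,0,0]], twist=[[0.0385,-0.0039,-0.1345],[0.0385,-0.0039,-0.1345],[0.0385,-0.0039,-0.1345],[0.0385,-0.0039,-0.1345],[0.0385,-0.0039,-0.1345]])

```text
clock: 51.7
position: [0.5963, -0.2494, 0.1845]
ee_rot: [0.386, 0.912, 0.041, 0.136]
ft_force: [-1.3, 1.0, 4.4]
opening: 0.115
grasp_force: 30.0
```

Request:
play_rows(xyz=[[0,0,0],[0,0,0],[0,0,0],[0,0,0],[0,0,0]], twist=[[0.0385,-0.0039,-0.1345],[0.0385,-0.0039,-0.1345],[0.0275,-0.0028,-0.096],[0.0275,-0.0028,-0.096],[0.0248,-0.0025,-0.0866]])

```text
clock: 52.2
position: [0.5965, -0.2492, 0.1845]
ee_rot: [0.625, 0.768, 0.077, 0.119]
ft_force: [-0.7, 0.6, 4.9]
opening: 0.119
grasp_force: 31.0
```

Request:
play_rows(xyz=[[0,0,0],[0,0,0],[0,0,0],[0,0,0],[0,0,0]], twist=[[0,0,0],[0,0,0],[0,0,0],[0,0,0],[0,0,0]])

```text
clock: 52.7
position: [0.5965, -0.2493, 0.1845]
ee_rot: [0.623, 0.77, 0.076, 0.119]
ft_force: [-1.9, 1.4, 6.5]
opening: 0.116
grasp_force: 30.8
```

```bash
python3 ang.py; python3 diff.py | grep -v 0.02
```

```text
52.7 [ 0.5965 -0.2493  0.1845] [0.6227 0.7695 0.0764 0.1191] F [-1.9  1.4  6.5] M [0.12 0.18 0.64] op 0.116 g 30.8
rot [ 0.348 -0.038 -1.216] 1.265
side -0.001 [([397, 207], [72.0, 96.0, 131.0]), ([406, 216], [66.0, 64.0, 62.0]), ([416, 227], [69.0, 68.0, 67.0])]
scene -0.001 [([332, 272], [73.0, 101.0, 144.0]), ([321, 276], [76.0, 106.0, 151.0]), ([309, 281], [75.0, 104.0, 148.0])]
```

Request:
play_rows(xyz=[[0,0,0],[0,0,0],[0,0,0],[0,0,0],[0,0,0]], twist=[[0,0,0],[0,0,0],[0,0,0],[0,0,0],[0,0,0]])

```text
clock: 53.3
position: [0.5965, -0.2493, 0.1845]
ee_rot: [0.623, 0.77, 0.076, 0.119]
ft_force: [-0.6, 1.6, 5.7]
opening: 0.119
grasp_force: 30.8
```

Request:
play_rows(xyz=[[0,0,0],[0,0,0],[0,0,0],[0,0,0],[0,0,0]], twist=[[0,0,0],[0,0,0],[0,0,0],[0,0,0],[0,0,0]])

```text
clock: 53.8
position: [0.5965, -0.2493, 0.1845]
ee_rot: [0.623, 0.77, 0.076, 0.119]
ft_force: [-1.8, 1.8, 5.8]
opening: 0.119
grasp_force: 30.8
```

Pockets empty. Turn back, release, go over the tin.

Request:
play_rows(xyz=[[0,0,0],[0,0,0],[0,0,0],[0,0,0],[0,0,0]], twist=[[-0.0385,0.0039,0.1345],[-0.0385,0.0039,0.1345],[-0.0385,0.0039,0.1345],[-0.0385,0.0039,0.1345],[-0.0385,0.0039,0.1345]])

```text
clock: 54.3
position: [0.5963, -0.2494, 0.1844]
ee_rot: [0.32, 0.937, 0.032, 0.138]
ft_force: [-1.8, 2.3, 6.1]
opening: 0.115
grasp_force: 30.0
```

Request:
play_rows(xyz=[[0,0,0],[0,0,0],[0,0,0],[0,0,0],[0,0,0]], twist=[[-0.0385,0.0039,0.1345],[-0.0385,0.0039,0.1345],[-0.0385,0.0039,0.1345],[-0.039,0.0039,0.136],[0,0,0]])

```text
clock: 54.8
position: [0.5962, -0.2495, 0.1844]
ee_rot: [0.05, 0.989, -0.007, 0.142]
ft_force: [-2.0, 1.8, 6.5]
opening: 0.115
grasp_force: 30.0
```

Request:
play_rows(xyz=[[0,0,0],[0,0,0],[-0.5,0.05,1.7],[-1,0.1,3.5],[-0.5,0,2]], twist=[[0,0,0],[0,0,0],[0,0,0],[0,0,0],[0,0,0]], gripper=0.2)

```text
clock: 55.3
position: [0.5756, -0.2484, 0.2566]
ee_rot: [0.052, 0.989, -0.007, 0.141]
ft_force: [0.7, -0.0, -0.0]
opening: 0.201
grasp_force: 0.0
```

Request:
play_rows(xyz=[[0,0,0.3],[0,0,0],[0.5,2.3,0],[0.5,2.3,0],[0.5,2.3,0]], twist=[[0.014,0.14,0],[0.014,0.139,0],[0,0,-0.143],[0,0,-0.143],[0,0,-0.143]])

```text
clock: 55.8
position: [0.5907, -0.1786, 0.2571]
ee_rot: [0.267, 0.964, -0.0, 0.0]
ft_force: [-0.3, 0.6, -0.7]
opening: 0.2
grasp_force: 0.0
```

Request:
play_rows(xyz=[[0.5,2.3,0],[0.5,2.3,0],[0.5,2.3,0],[0.6,2.3,0],[0.6,2.3,0]], twist=[[0,0,-0.143],[0,0,-0.143],[0,0,-0.143],[0,0,-0.143],[0,0,-0.143]], gripper=0.95)

```text
clock: 56.3
position: [0.6176, -0.0635, 0.2575]
ee_rot: [0.587, 0.81, -0.001, 0.001]
ft_force: [0.2, 0.5, -0.4]
opening: 0.582
grasp_force: 0.0
```

Request:
play_rows(xyz=[[0.7,2.3,0],[0.7,2.3,-1.5],[0.6,2.3,-1.5],[0,0,0],[0,0,0]], twist=[[0,0,-0.143],[0,0,-0.143],[0,0,-0.14],[0,0,0],[0,0,0]])

```text
clock: 56.8
position: [0.6374, 0.0045, 0.2276]
ee_rot: [0.742, 0.671, -0.002, 0.001]
ft_force: [0.1, -0.1, -0.4]
opening: 0.945
grasp_force: 0.0
```

```bash
python3 tc.py w13
```

```text
56.8 [0.6374 0.0045 0.2276] [ 0.7417  0.6707 -0.0016  0.001 ] F [ 0.1 -0.1 -0.4] M [-0.02 -0.03 -0.05] op 0.945 g 0.0
fix twist [ 0.004 -0.001  0.004]
ball1 [(0.82, [0.636, -0.036, 0.02], [322, 250]), (0.74, [0.528, -0.156, 0.13], [190, 472]), (0.73, [0.519, -0.137, 0.139], [168, 462]), (0.72, [0.654, -0.027, 0.019], [342, 237]), (0.7, [0.542, -0.126, 0.144], [197, 452]), (0.58, [0.644, -0.008, 0.02], [328, 218]), (0.47, [0.525, -0.123, 0.14], [172, 447])]
tin1 [(0.75, [0.383, 0.054, 0.012], [12, 175]), (0.71, [0.637, -0.029, 0.03], [323, 246])]
(array([ 0.638 , -0.0249]), np.float64(0.5))
```

Request:
play_rows(xyz=[[0,-1.5,-4],[0,-1.5,-4.5],[0,0,-4.5],[0,0,-4],[0,0,-1.4]], twist=[[0,0,0.004],[0,0,0],[0,0,0],[0,0,0],[0,0,0]])

```text
clock: 57.45
position: [0.6349, -0.027, 0.0406]
ee_rot: [0.742, 0.67, -0.003, -0.001]
ft_force: [-0.3, 0.4, 0.5]
opening: 0.953
grasp_force: 0.0
```

Request:
play_rows(xyz=[[0,0,0],[0,0,0],[0,0,0]], twist=[[0,0,0],[0,0,0],[0,0,0]])

```text
clock: 57.75
position: [0.6397, -0.0251, 0.0469]
ee_rot: [0.742, 0.671, 0.001, 0.003]
ft_force: [-0.8, 0.1, 0.5]
opening: 0.953
grasp_force: 0.0
```

Request:
play_rows(xyz=[[0,0,0],[0,0,0],[0,0,0],[0,0,0],[0,0,0]], twist=[[0,0,0],[0,0,0],[0,0,0],[0,0,0],[0,0,0]], gripper=0.5)

```text
clock: 58.25
position: [0.638, -0.0248, 0.0446]
ee_rot: [0.742, 0.671, -0.0, 0.001]
ft_force: [-0.6, -0.0, 2.7]
opening: 0.669
grasp_force: 30.0
```

Request:
play_rows(xyz=[[0,0,0.5],[0,0,0.4],[0,0,0],[0,0,0]], twist=[[0,0,0],[0,0,0],[0,0,0],[0,0,0]])

```text
clock: 58.65
position: [0.6375, -0.0249, 0.053]
ee_rot: [0.742, 0.671, -0.001, 0.001]
ft_force: [-0.5, -0.5, -1.9]
opening: 0.673
grasp_force: 30.0
```

Request:
play_rows(xyz=[[0.3,2.5,0],[0.3,3,0],[0.3,3.5,0],[-1.4,3.8,1.7],[-1.4,3.9,1.7]], twist=[[0,0,0],[0,0,0],[0,0,0],[0,0,0],[0,0,0]])

```text
clock: 59.15
position: [0.6178, 0.143, 0.0864]
ee_rot: [0.742, 0.671, -0.001, 0.0]
ft_force: [0.9, -0.5, -2.8]
opening: 0.666
grasp_force: 30.0
```

Request:
play_rows(xyz=[[-1.4,3.9,1.6],[-1.4,3.9,0],[-1.4,4,0],[0,0,0],[0,0,0]], twist=[[0,0,0],[0,0,0],[0,0,0],[0,0,0],[0,0,0]])

```text
clock: 59.65
position: [0.5755, 0.2619, 0.1027]
ee_rot: [0.74, 0.672, -0.001, 0.0]
ft_force: [0.4, -0.2, -2.9]
opening: 0.673
grasp_force: 30.0
```

Request:
play_rows(xyz=[[0,0,-2],[0,0,-1.5],[0,0,-0.8],[0,0,-0.5],[0,0,0]], twist=[[0,0,0],[0,0,0],[0,0,0],[0,0,0],[0,0,0]])

```text
clock: 60.15
position: [0.5765, 0.2594, 0.0543]
ee_rot: [0.742, 0.671, -0.001, 0.001]
ft_force: [1.2, -0.3, -1.9]
opening: 0.669
grasp_force: 30.0
```

Request:
play_rows(xyz=[[0,0,0],[0,0,0]], twist=[[0,0,0],[0,0,0]])

```text
clock: 60.35
position: [0.5772, 0.2604, 0.0558]
ee_rot: [0.742, 0.671, 0.0, 0.001]
ft_force: [-0.2, -0.4, -2.4]
opening: 0.668
grasp_force: 30.0
```

Request:
play_rows(xyz=[[0,0,-0.15],[0,0,-0.17],[0,0,0],[0,0,0]], twist=[[0,0,0],[0,0,0],[0,0,0],[0,0,0]])

```text
clock: 60.75
position: [0.5769, 0.2603, 0.0526]
ee_rot: [0.742, 0.671, -0.0, 0.001]
ft_force: [-0.7, -0.4, 2.5]
opening: 0.669
grasp_force: 30.0
```

Request:
play_rows(xyz=[[0,0,0],[0,0,0],[0,0,0],[0,0,0]], twist=[[0,0,0],[0,0,0],[0,0,0],[0,0,0]], gripper=0.95)

```text
clock: 61.15
position: [0.5767, 0.2601, 0.0519]
ee_rot: [0.742, 0.671, -0.0, 0.001]
ft_force: [-0.0, 0.9, 0.4]
opening: 0.936
grasp_force: 0.0
```

Request:
play_rows(xyz=[[0,0,2],[0,0,4],[0,0,4.5],[0,1.5,4.5],[0,1.5,4]], twist=[[0,0,0],[0,0,0],[0,0,0],[0,0,0],[0,0,0]])

```text
clock: 61.65
position: [0.5771, 0.2899, 0.2446]
ee_rot: [0.742, 0.67, 0.0, 0.001]
ft_force: [0.4, 0.6, -1.8]
opening: 0.946
grasp_force: 0.0
```

Request:
play_rows(xyz=[[0,1,3],[0,1,3],[0,0,0],[0,0,0],[0,0,0]], twist=[[0,0,0],[0,0,0],[0,0,0],[0,0,0],[0,0,0]])

```text
clock: 62.15
position: [0.5761, 0.3089, 0.3]
ee_rot: [0.742, 0.671, -0.002, 0.001]
ft_force: [-0.2, -0.3, -0.0]
opening: 0.949
grasp_force: 0.0
```

```bash
python3 tt.py w14 .577,.26,.008 ball1 tin1; python3 -c "
from h import *
from tin import locate
print(locate(cv2.imread('pics/w14.png'),(.506,.3585),z0=.008))
camera('scene')
for n in ('tin1','ball1','knob'): print(n,find(n,'scene'))"; python3 diff.py
```

```text
62.15 [0.5761 0.3089 0.3   ] [ 0.7419  0.6705 -0.0024  0.0008] F [-0.2 -0.3 -0. ] M [0.   0.03 0.01] op 0.949 g 0.0
ball1 [(0.95, [0.52, 0.363, 0.028], [255, 139]), (0.93, [0.572, 0.261, 0.03], [320, 237]), (0.89, [0.499, 0.369, 0.028], [231, 135]), (0.64, [0.505, 0.344, 0.03], [242, 161]), (0.63, [0.597, 0.265, 0.029], [344, 230]), (0.59, [0.576, 0.275, 0.027], [323, 222])]
tin1 [(0.96, [0.297, 0.213, 0.028], [69, 303]), (0.94, [0.504, 0.363, 0.029], [238, 142]), (0.74, [0.58, 0.249, 0.035], [329, 249]), (0.44, [0.365, 0.036, 0.047], [160, 444])]
(array([0.5767, 0.2609]), np.float64(0.968))
(array([0.5063, 0.3595]), np.float64(0.974))
tin1 [(0.79, [0.507, 0.356, 0.037], [450, 199]), (0.75, [0.58, 0.261, 0.037], [439, 228]), (0.75, [0.352, 0.06, 0.033], [337, 204]), (0.56, [0.312, 0.215, 0.029], [373, 178])]
ball1 [(0.62, [0.52, -0.147, 0.139], [304, 250]), (0.59, [0.515, -0.181, 0.135], [292, 255])]
knob [(0.61, [0.606, -0.256, 0.186], [283, 281])]
side -0.001 [([397, 207], [72.0, 95.0, 130.0]), ([406, 216], [78.0, 99.0, 130.0]), ([416, 227], [83.0, 113.0, 158.0])]
side 0.02 [([395, 200], [79.0, 107.0, 148.0]), ([405, 210], [91.0, 115.0, 152.0]), ([415, 220], [93.0, 124.0, 172.0])]
scene -0.001 [([332, 272], [71.0, 99.0, 143.0]), ([321, 276], [73.0, 104.0, 151.0]), ([309, 281], [72.0, 102.0, 147.0])]
scene 0.02 [([331, 265], [63.0, 88.0, 126.0]), ([320, 270], [108.0, 160.0, 230.0]), ([308, 274], [108.0, 160.0, 229.0])]
```

```bash
python3 -c "
from plant import *
print(close_job())"
```

```text
the job is handed in; nothing more can be done
None
```

The job is handed in: both tins on the bench hold three balls each and stand upright in the tray, the board is down, the knob is released, and the five spare balls are in the channel.

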